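# Put the measuring tools away at closing time

## Task

Put the shop's measuring tools away for the night. First pull the cabinet drawer out to its stop, lay every steel key gauge from the counter in it, and push the drawer fully shut; then open the lid of the wooden case until it meets its stop, lay the brass depth gauge inside and close the lid fully. Leave the other things on the counter where they are.

Things in the scene. Friction and masses are not known exactly. Their poses are not given: they have to be found in the camera images.
- gauge1: Steel key gauge, a flat toothed bar 100 long (its x) x 28 wide (its y) x 12 thick (its z), 0.1 to 0.2 kg, lying flat on the counter with its x within 30 degrees of the robot's x axis at the start. Origin: centre of the underside. All key gauges are alike; two to four of the four are present. Inside the drawer they may lie any way up and may touch or overlap. (May be absent.)
- gauge2: Steel key gauge like gauge1 (may be absent).
- gauge3: Steel key gauge like gauge1 (may be absent).
- gauge4: Steel key gauge like gauge1 (may be absent).
- depth_gauge: Brass depth gauge, always present: a straight beam 126 long (its x) x 16 wide x 12 thick with one crosspiece 60 long (along y), 20 wide, 14 thick (plus a small dark screw 6 high on it) centred at x = +40; one rigid piece, about 0.2 kg. Origin: centre of the beam's underside; grip the bare beam at or just on the -x side of the origin. It lies flat on the counter.
- cabinet: Low dark wooden cabinet fixed to the counter, 220 deep (its x) x 300 wide (its y) x 100 high, with a single drawer in the face that looks along its own -x, roughly to the robot. Origin: centre of the underside. Position and yaw vary. Its top board begins 95 in front (-x) of the origin.
- cabinet_drawer0 (a joint): Drawer travel in m: 0 fully shut, 0.1496 at the outer stop; grows as the drawer slides along the cabinet's -x. It may start up to 15 mm ajar. Light to pull (about 1 N plus damping), stays where left.
- cabinet_drawer0_handle (a point): Middle of the drawer's brass bar handle: a round bar 11 thick, 120 long along the cabinet's y, standing 35 off the drawer front, 62 above the counter (cabinet top 100, top of drawer front about 88). Can be pinched from above with the fingers in front of and behind the bar. Moves with the drawer; its axes are the cabinet's.
- drawer_floor (a point): Centre of the drawer's inner floor, 22 above the counter, moving with the drawer; axes as the cabinet's. Inside, the drawer is 175 long (x -87 to +87) x 258 wide (y -129 to +129), side walls 56 high above the floor. With the drawer at its stop the part from x = -87 to +56 is clear of the cabinet, open from above.
- case: Ash wood case fixed to the counter, outside 165 (its x) x 210 (its y) x 60 high without its lid, walls and floor about 8 thick, inside about 149 x 194. Origin: centre of the underside. Position and yaw vary; its front (-x) looks roughly to the robot.
- case_lid (a joint): Lid angle in rad: 0 shut, 1.75 at its stop (leaning a little back past upright). A stiff hinge (about 0.3 N m): the lid stays at any angle. May start up to 0.1 rad ajar.
- case_lid_hinge (a point): Middle of the hinge line, on the case's far (+x) upper rim, 82.5 behind the case's origin, 60.5 above the counter. The hinge line is along the case's y. The lid is 10 thick and 165 deep, so its edge stands 225 above the counter when open.
- case_lid_handle (a point): Middle of the lid's brass bar handle: a round bar 11 thick, 100 long along the case's y, standing 35 clear above the lid's upper face, 14 behind its front edge; when shut it is 151 in front of the hinge line and 45 above it. Can be pinched from above across the bar and led round the hinge, the bar turning between the fingers.
- ashtray: Not part of the job, leave alone: green glass ashtray, a bowl 100 across, 32 high. Origin: centre of the underside.
- knocker: Not part of the job, leave alone: red cast-iron door knocker lying flat, about 110 x 95 x 20, heavy. Origin: centre of the underside.
- bike_key_a: Not part of the job, leave alone: chrome motorcycle key, 82 long, round bow 34 across, 7 thick. Origin: centre of the underside.
- bike_key_b: Not part of the job, leave alone: second chrome motorcycle key, like the other. Origin: centre of the underside.
- padlock: Not part of the job, leave alone: brass padlock lying flat, body 48 x 55 x 24 with a steel shackle. Origin: centre of the underside.
- polish_tin: Not part of the job, leave alone: dark metal tin, 60 across, 70 high, standing. Origin: centre of the underside.
There are look-alikes about, which are no part of the job. Leave any green, pink or purple look-alike of the depth_gauge alone.

How it is judged (in metres and radians):
On the way, in this order (a step that is already met when the one before it is completed fails the run):
1. the drawer is pulled out to its stop (value of joint cabinet_drawer0 above 0.143 m), for 0.2 s.
2. every key gauge present lies in the drawer (x of gauge1 in the frame of drawer_floor between -0.085 and 0.085 m and y of gauge1 in the frame of drawer_floor between -0.128 and 0.128 m and z of gauge1 in the frame of drawer_floor between -0.006 and 0.045 m and x of gauge2 in the frame of drawer_floor between -0.085 and 0.085 m and y of gauge2 in the frame of drawer_floor between -0.128 and 0.128 m and z of gauge2 in the frame of drawer_floor between -0.006 and 0.045 m and x of gauge3 in the frame of drawer_floor between -0.085 and 0.085 m and y of gauge3 in the frame of drawer_floor between -0.128 and 0.128 m and z of gauge3 in the frame of drawer_floor between -0.006 and 0.045 m and x of gauge4 in the frame of drawer_floor between -0.085 and 0.085 m and y of gauge4 in the frame of drawer_floor between -0.128 and 0.128 m and z of gauge4 in the frame of drawer_floor between -0.006 and 0.045 m), for 0.2 s.
3. the drawer is pushed shut with the key gauges in it (all of step 2 and value of joint cabinet_drawer0 below 0.008 m), for 0.2 s.
4. the case lid is open at its stop (value of joint case_lid above 1.68 rad), for 0.2 s.
5. the depth gauge lies in the case (x of depth_gauge in the frame of case between -0.074 and 0.074 m and y of depth_gauge in the frame of case between -0.096 and 0.096 m and z of depth_gauge in the frame of case between 0.002 and 0.045 m), for 0.2 s.
6. the lid is closed over the depth gauge (all of step 5 and value of joint case_lid below 0.04 rad), for 0.2 s.
At the end, for the whole second after the job is handed in: Every key gauge present is inside the drawer, the drawer is shut to within 8 mm; the depth gauge is inside the case, the lid closed to within 0.04 rad; all are at rest (all of step 3 and all of step 6 and linear speed of each of gauge1, gauge2, gauge3, gauge4, depth_gauge below 0.03 m/s); the robot touches nothing.
It fails at once if a thing that is not part of the job is moved more than 6 cm (distance of any of ashtray, knocker, bike_key_a, bike_key_b, padlock, polish_tin from where it was at the start of the episode above 0.06 m).
Of gauge1, gauge2, gauge3, gauge4 only 2 to 4 are there at a start; the rules pass over those that are not, and their reading is None.
At some moment in a run one of gauge1, gauge2, gauge3, gauge4, depth_gauge may be knocked a few centimetres aside while the robot is not near it.
Once in a run the grip may slacken for a moment while it holds something.
It also fails if it takes over 210 s, if anything falls off the work surface, if the arm or the gripper's body presses on something with over 40 N, if the wrist force passes 120 N, or if a joint passes its speed limit or range.

## Robot

A 6-joint arm with a two-finger parallel gripper is mounted at the origin on the work surface. World frame = base frame: x ahead of the robot, y to its left, z up, the work surface at z = 0. Lengths are in m, angles in degrees, forces in N, time in s.
With the tool pointing down it reaches from about 0.375 to 0.9 m from the base axis. Payload 3.1 kg.
Tool frame: the origin (TCP) lies midway between the tips of the shut fingers; the grasp point (between the pads) lies 19 mm behind it; z points along the fingers, y is the line along which they close (so a half turn about z gives the same grasp; the last joint's range is limited). The gripper opens to 87 mm and grips with 3 to 60 N. Pads are 19 mm wide; open, the fingers measure 117 mm over their backs; the gripper's body (75 mm by 190 mm) begins 51 mm behind the grasp point.
Start: joints at [-75.373, 30.224, 82.088, -0, 67.689, -10.227], TCP at [0.263, -0.567, 0.196] pointing down, gripper open.
Joint ranges: [-176.69, 176.69], [-43.24, 126.21], [12.49, 139.97], [-82, 262], [0, 151.66], [-163.58, 163.58]. Speed limits (degrees/s): [159.86, 159.86, 180, 180, 180, 180].

## Interface

Orientations are given as a 3x3 rotation matrix whose columns are the frame's x, y, z axes.
In Python, from rig import read_state, optics, bot gives the robot as it stands. The module is installed in compiled form; this text tells all that it offers.
- The arm moves only by the tool send_rows, never from a script. Its argument "commands" is a list of rows, each a list of 7 numbers: the turn, a rotation vector about the tool's x, y, z in units of 5 degrees (1.0 is 5 degrees), then the shift along the tool's x, y, z in units of 30 mm (1.0 is 30 mm), then the opening, from 0 (shut) to 1 (fully open). In form: [[rx, ry, rz, tx, ty, tz, gripper], ...]. A call has 1 to 20 rows; each row is the pose to reach, as a shift and turn from the pose commanded when the call began, along the tool's axes at that moment; what a row does not reach only later rows make up. A row lasts 1/12 s, in which the tool goes at most 41.7 mm and 7.16 degrees, less where a joint would pass 70% of its speed; a pose out of reach is approached as far as the arm can. A call with a gripper value outside its range is refused whole. The fingers move at their own pace and stop on an object; the grip force is fixed at half the most. Time passes only in rows, so rows that repeat a pose let the fingers close. It gives the time, the measured TCP pose, the force, the opening and the grip force at its end, in the units of the state.
- read_state(): the state, without advancing time (a new reading comes with each control period).
- optics.capture(name): name is "side" or "top" or "wrist"; returns a dict with "image" (400x640x3 uint8, blue, green, red), "intrinsics" (3x3 intrinsics, pixels), "extrinsics" (4x4, takes a point from world to camera coordinates); the wrist camera has in their place "T_tool_cam" (4x4, takes a point from camera to tool coordinates, whose origin is the TCP and whose axes are the flange's). Camera axes: x right, y down, z forward; pixel columns grow to the right and rows downward; lengths in m; the calibration is good to about 2 mm. A picture is of the moment at which its call begins: read the wrist's pose just before it. There is no depth.
- bot.hand_in(): hands the job in; it is judged then, once.
The state is a dict: "time_s": time; "joint_positions": joint angles; "qvel": joint speeds; "tau": joint torques, N m; "position": TCP position; "tcp_rot": TCP orientation; "force": force on the tool from outside, world axes, zero at the start; "moment": the same for the moment, N m; "opening": opening from 0.0 (shut) to 1.0 (fully open); "grasp_force": force on a finger pad.
Only numpy, scipy, OpenCV 4.12 (cv2) and the standard library are available. Lean on these libraries where they do the work, as an engineer would, in place of code of your own. Each camera call takes 0.05 s, during which the arm holds its last target. There are 200 camera calls.

## Working session

There is one attempt and no reset: what is moved stays moved. The work goes in short steps, Python scripts to look and compute and a tool call to move; the robot and the scene stay as the last step left them, time stands still between calls to the robot, and variables do not carry over. Pictures are saved under pics/ and viewed, at most 14 in all, crops included, and the job is handed in when it is done.

Besides the shell and the picture viewer there is one more tool, called as name([rows], argument=value, ...), one row to a line, values as JSON. send_rows: Moves the arm, as the interface text tells. Its arguments: {"type":"object","properties":{"commands":{"type":"array","items":{"type":"array","items":{"type":"number"}}}},"required":["commands"]}

```bash
mkdir -p pics
cat > h.py <<'E'
import numpy as np, cv2, json
from rig import read_state, optics, bot
def cap(n,fn):
    s=read_state(); d=optics.capture(n); cv2.imwrite(f'pics/{fn}.png',d['image'])
    K=np.array(d['intrinsics'])
    if n=='wrist':
        T=np.eye(4);T[:3,:3]=np.array(s['tcp_rot']);T[:3,3]=s['position']
        E=np.linalg.inv(T@np.array(d['T_tool_cam']))
    else: E=np.array(d['extrinsics'])
    np.savez(f'pics/{fn}.npz',K=K,E=E); return d['image'],K,E
def ld(fn):
    z=np.load(f'pics/{fn}.npz'); return cv2.imread(f'pics/{fn}.png'),z['K'],z['E']
def ray(K,E,u,v):
    d=E[:3,:3].T@np.linalg.solve(K,[u,v,1.]); return -E[:3,:3].T@E[:3,3], d
def onz(K,E,u,v,z):
    o,d=ray(K,E,u,v); return o+d*(z-o[2])/d[2]
def proj(K,E,p):
    q=K@(E[:3,:3]@np.array(p)+E[:3,3]); return q[:2]/q[2]
E
python3 - <<'E'
from h import *
s=read_state(); print(s['position'],np.round(s['tcp_rot'],3).tolist(),s['opening'])
for n in('top','side','wrist'):
    i,K,E=cap(n,n+'0'); print(n,np.round(K,1).tolist(),np.round(E,3).tolist())
E
```

```text
[ 0.26252906 -0.56635973  0.19460153] [[0.907, 0.42, -0.001], [0.42, -0.907, 0.002], [0.0, -0.002, -1.0]] 0.9985167849942086
top [[415.0, 0.0, 324.7], [0.0, 415.0, 189.6], [0.0, 0.0, 1.0]] [[-0.036, -0.999, 0.002, 0.036], [-0.979, 0.035, -0.203, 0.528], [0.202, -0.009, -0.979, 1.189], [0.0, 0.0, 0.0, 1.0]]
side [[494.6, 0.0, 326.0], [0.0, 494.6, 196.2], [0.0, 0.0, 1.0]] [[0.998, -0.062, -0.022, -0.502], [-0.053, -0.566, -0.823, 0.108], [0.038, 0.822, -0.568, 1.708], [0.0, 0.0, 0.0, 1.0]]
wrist [[323.4, 0.0, 322.3], [0.0, 323.4, 200.5], [0.0, 0.0, 1.0]] [[0.42, -0.908, -0.002, -0.624], [-0.874, -0.405, 0.267, -0.032], [-0.244, -0.11, -0.964, 0.392], [0.0, 0.0, 0.0, 1.0]]
```

View pics/top0.png

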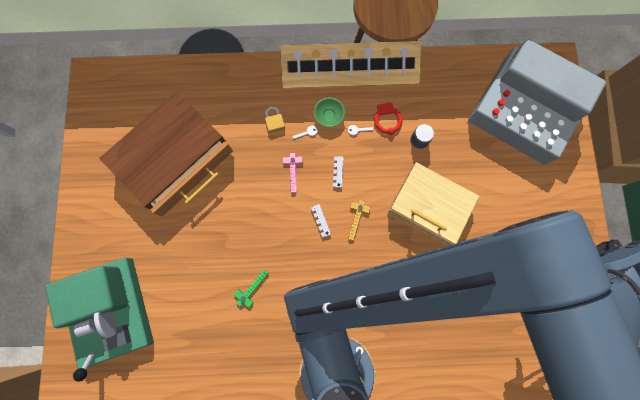

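View pics/side0.png

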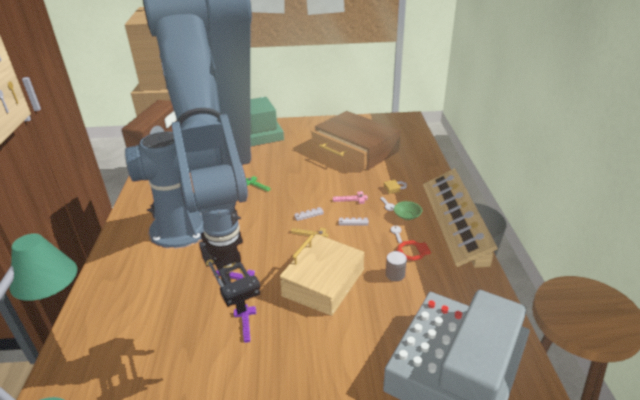

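The top view shows two key gauges at about (338,172) and (321,221), and the brass depth gauge at (358,220). The drawer handle is at (200,185) and the case handle at (429,220). The purple look-alike lies under the gripper, and the green and pink ones are clear of it. The side view shows the same two gauges, at (309,213) and (352,221).

```bash
cat >> h.py <<'E'
def blobs(img,mask,roi=None,amin=25):
    m=mask.astype(np.uint8)
    if roi: 
        k=np.zeros_like(m);k[roi[1]:roi[3],roi[0]:roi[2]]=1;m=m*k
    m=cv2.morphologyEx(m,cv2.MORPH_CLOSE,np.ones((3,3)))
    out=[]
    for c in cv2.findContours(m,cv2.RETR_EXTERNAL,cv2.CHAIN_APPROX_NONE)[0]:
        if cv2.contourArea(c)>=amin: out.append((cv2.contourArea(c),cv2.minAreaRect(c),c))
    return sorted(out,key=lambda t:-t[0])
def wrect(c,K,E,z):
    """contour -> world min-area rect at height z: centre, yaw of long side(deg), long, short (mm)"""
    p=np.array([onz(K,E,u,v,z)[:2] for u,v in c.reshape(-1,2)],np.float32)
    b=cv2.boxPoints(cv2.minAreaRect(p*1000)); e=b[1]-b[0],b[2]-b[1]
    l=max(e,key=np.linalg.norm); s=min(e,key=np.linalg.norm)
    a=np.degrees(np.arctan2(l[1],l[0])); a=(a+90)%180-90
    return np.round(b.mean(0),1),round(float(a),1),round(float(np.linalg.norm(l)),1),round(float(np.linalg.norm(s)),1)
E
python3 - <<'E'
from h import *
i,K,E=ld('top0'); hsv=cv2.cvtColor(i,cv2.COLOR_BGR2HSV); H,S,V=cv2.split(hsv)
for p in[(200,185),(429,219),(352,235),(358,208),(338,172),(322,225),(300,240),(435,190),(160,140)]: print(p,hsv[p[1],p[0]].tolist())
print('gauges')
for a,r,c in blobs(i,(S<60)&(V>110),(260,140,420,260)): print(a,np.round(r[0]),wrect(c,K,E,.012))
print('brass')
for lab,roi,z in(('drawh',(170,160,225,205),.062),('caseh',(405,205,455,235),.105),('dg',(340,190,380,250),.012)):
  for a,r,c in blobs(i,(H>=17)&(H<=30)&(S>130)&(V>120),roi): print(lab,a,np.round(r[0]),wrect(c,K,E,z))
s0=ld('side0')
o=np.hstack([cv2.resize(i[140:260,80:240],None,fx=2.5,fy=2.5),cv2.resize(i[140:260,340:500],None,fx=2.5,fy=2.5)])
o2=np.hstack([cv2.resize(s0[0][100:220,280:440],None,fx=2.5,fy=2.5),cv2.resize(s0[0][200:320,260:420],None,fx=2.5,fy=2.5)])
cv2.imwrite('pics/c1.png',np.vstack([o,o2]))
E
```

```text
(200, 185) [14, 148, 134]
(429, 219) [21, 154, 237]
(352, 235) [21, 153, 233]
(358, 208) [19, 104, 157]
(338, 172) [120, 11, 235]
(322, 225) [117, 11, 232]
(300, 240) [13, 151, 198]
(435, 190) [22, 101, 247]
(160, 140) [11, 147, 123]
gauges
266.0 [320. 221.] (array([442.1,  33.4], dtype=float32), 19.1, 100.5, 29.0)
242.5 [338. 172.] (array([594.4, -25.1], dtype=float32), -2.5, 100.0, 28.1)
brass
drawh 171.5 [198. 184.] (array([557.4, 394.3], dtype=float32), -46.9, 130.0, 40.3)
caseh 121.5 [428. 221.] (array([ 419.1, -270.4], dtype=float32), 57.3, 110.4, 18.7)
dg 282.5 [359. 220.] (array([439.4, -83.7], dtype=float32), -6.3, 124.7, 59.0)
```

View pics/c1.png

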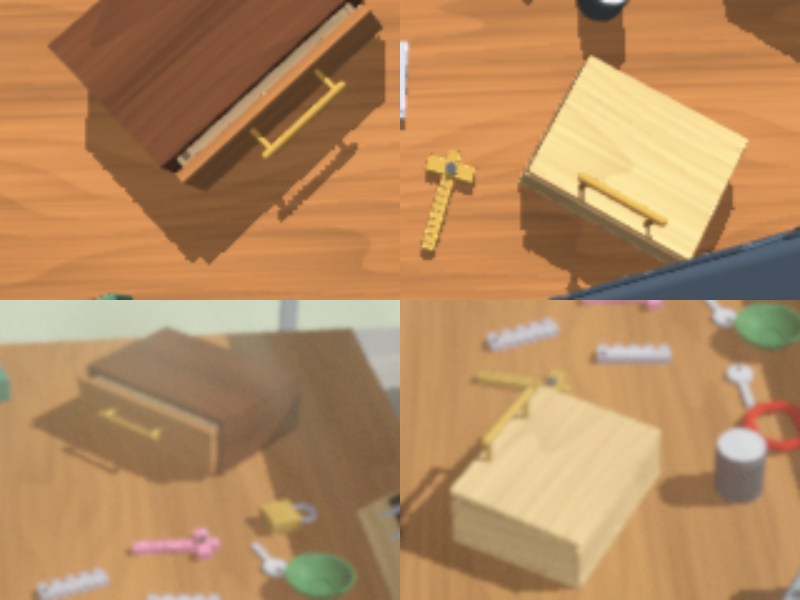

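The crop shows the drawer slightly ajar, its bar running from (187,202) to (217,174), and the case's bar running from (413,211) to (445,228). Next I cast the bar ends onto their heights, check them against the side view, and work out the cabinet and case frames.

Run:
```python
from h import *
i,K,E=ld('top0'); _,Ks,Es=ld('side0')
def seg(a,b,z):
    A,B=onz(K,E,*a,z),onz(K,E,*b,z); d=A-B; print(np.round(A,4),np.round(B,4),'mid',np.round((A+B)/2,4),'len',round(np.linalg.norm(d),4),'ang',round(np.degrees(np.arctan2(d[1],d[0])),1)); 
    print('  side px',np.round(proj(Ks,Es,A)),np.round(proj(Ks,Es,B)))
seg((187.2,202),(217.2,174),.062)
seg((412.8,211.2),(445.2,228.4),.108)
# top board front edge z=.1 crop (163,167)-(350,5); drawer front top outer edge z=.088 (182,182)-(380,18)
f=lambda u,v,o:(u/2.5+o,v/2.5+140)
seg(f(163,167,80),f(350,5,80),.1)
seg(f(182,182,80),f(380,18,80),.088)
# case lid corners crop: (590,57)back-left,(746,140)back-right,(695,257)?front right,(525,178) front-left
seg(f(190,57,340),f(346,140,340),.0705)
seg(f(125,178,340),f(190,57,340),.0705)
```

```text
[0.5044 0.4248 0.062 ] [0.5865 0.3376 0.062 ] mid [0.5455 0.3812 0.062 ] len 0.1197 ang 133.3
  side px [320. 145.] [341. 155.]
[ 0.4466 -0.2292  0.108 ] [ 0.3947 -0.3164  0.108 ] mid [ 0.4206 -0.2728  0.108 ] len 0.1014 ang 59.2
  side px [311. 238.] [294. 259.]
[0.4876 0.5316 0.1   ] [0.6738 0.3213 0.1   ] mid [0.5807 0.4264 0.1   ] len 0.2809 ang 131.5
  side px [314. 126.] [364. 147.]
[0.4715 0.514  0.088 ] [0.6604 0.2884 0.088 ] mid [0.5659 0.4012 0.088 ] len 0.2943 ang 129.9
  side px [311. 130.] [361. 154.]
[ 0.5978 -0.2587  0.0705] [ 0.4903 -0.4344  0.0705] mid [ 0.5441 -0.3465  0.0705] len 0.206 ang 58.5
  side px [362. 251.] [331. 296.]
[ 0.4544 -0.1709  0.0705] [ 0.5978 -0.2587  0.0705] mid [ 0.5261 -0.2148  0.0705] len 0.1681 ang 148.5
  side px [313. 235.] [362. 251.]
```

```bash
cat >> h.py <<'E'
def to(p,yaw=None,s=None):
    """row units from the present pose to TCP p with tool down, tool y at world yaw (deg)"""
    s=s or read_state(); R=np.array(s['tcp_rot']); t=R.T@(np.array(p)-s['position'])/.03
    r=np.zeros(3)
    if yaw is not None:
        y=np.radians(yaw); G=np.array([[-np.sin(y),np.cos(y),0],[np.cos(y),np.sin(y),0],[0,0,-1.]]).T
        cy=np.array([np.cos(y),np.sin(y),0]); z=np.array([0,0,-1.]); G=np.c_[np.cross(cy,z),cy,z]
        from scipy.spatial.transform import Rotation as Ro
        r=Ro.from_matrix(R.T@G).as_rotvec(degrees=True)/5
    return np.round(r,2).tolist(),np.round(t,2).tolist()
E
python3 -c "
from h import *
print(to([.5455,.3812,.15],41))"
```

```text
([-0.01, -0.02, -21.23], [21.84, -24.7, 1.54])
```

send_rows([
  [0,0,-21.23,21.84,-24.7,1.0,0.28],
  [0,0,-21.23,21.84,-24.7,1.0,0.28],
  [0,0,-21.23,21.84,-24.7,1.0,0.28],
  [0,0,-21.23,21.84,-24.7,1.0,0.28],
  [0,0,-21.23,21.84,-24.7,1.0,0.28],
  [0,0,-21.23,21.84,-24.7,1.0,0.28],
  [0,0,-21.23,21.84,-24.7,1.0,0.28],
  [0,0,-21.23,21.84,-24.7,1.0,0.28],
  [0,0,-21.23,21.84,-24.7,1.0,0.28],
  [0,0,-21.23,21.84,-24.7,1.0,0.28],
  [0,0,-21.23,21.84,-24.7,1.0,0.28],
  [0,0,-21.23,21.84,-24.7,1.0,0.28],
  [0,0,-21.23,21.84,-24.7,1.0,0.28],
  [0,0,-21.23,21.84,-24.7,1.0,0.28],
  [0,0,-21.23,21.84,-24.7,1.0,0.28],
  [0,0,-21.23,21.84,-24.7,1.0,0.28],
  [0,0,-21.23,21.84,-24.7,1.0,0.28],
  [0,0,-21.23,21.84,-24.7,1.0,0.28],
  [0,0,-21.23,21.84,-24.7,1.0,0.28],
  [0,0,-21.23,21.84,-24.7,1.0,0.28],
])

```text
time_s: 1.82
position: [0.501, 0.2333, 0.1701]
tcp_rot: [[-0.657, 0.754, -0.0], [0.754, 0.657, -0.0], [0.0, -0.0, -1.0]]
force: [1.1, -0.6, 0.9]
opening: 0.279
grasp_force: 0.0
```

```bash
python3 -c "
from h import *
print(to([.5455,.3812,.15],41),read_state()['position'],read_state()['joint_positions'])"
```

```text
([-0.0, -0.0, 0.01], [2.74, 4.36, 0.67]) [0.50099623 0.23330602 0.17007429] [ 1.33893517e+01  2.65285093e+01  9.41027773e+01 -9.96015590e-03
  5.93911135e+01 -2.76439664e+01]
```

send_rows([
  [0,0,0,2.74,4.36,0.67,0.28],
  [0,0,0,2.74,4.36,0.67,0.28],
  [0,0,0,2.74,4.36,0.67,0.28],
  [0,0,0,2.74,4.36,0.67,0.28],
  [0,0,0,2.74,4.36,0.67,0.28],
  [0,0,0,2.74,4.36,0.67,0.28],
  [0,0,0,2.74,4.36,0.67,0.28],
])

```text
time_s: 2.4
position: [0.545, 0.3782, 0.1495]
tcp_rot: [[-0.656, 0.754, -0.002], [0.754, 0.656, -0.001], [0.0, -0.002, -1.0]]
force: [-0.4, 0.4, 0.5]
opening: 0.278
grasp_force: 0.0
```

Run:
```python
from h import *
i,K,E=cap('wrist','w1'); t,_,_=cap('top','t1')
print(read_state()['position'], proj(K,E,[.5455,.3812,.062]),proj(K,E,[.5044,.4248,.062]),proj(K,E,[.5865,.3376,.062]))
cv2.imwrite('pics/c2.png',np.hstack([cv2.resize(i,None,fx=.7,fy=.7),cv2.resize(t[:, 300:640],(320,280))]))
```

```text
[0.54541413 0.37742557 0.15018873] [325.62455845 194.12813409] [322.90869171 124.76256671] [327.97191867 256.07050753]
```

View pics/c2.png

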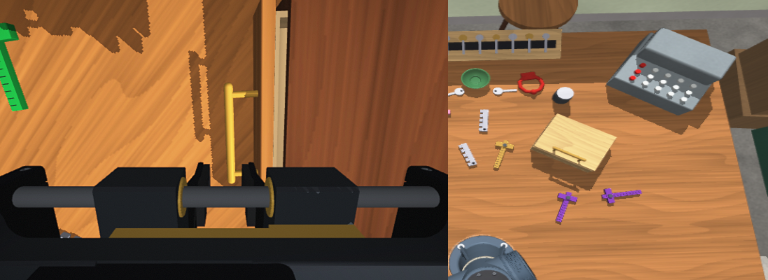

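The wrist view shows the bar upright between the fingers at column 330, about 3 mm further in than I measured. The top view, no longer blocked by the arm, shows no more key gauges: only two are present, plus two purple look-alikes.

```bash
python3 -c "
from h import *
print(to([.548,.383,.045],41))"
```

```text
([-0.01, -0.0, -0.01], [0.08, 0.19, 3.51])
```

send_rows([
  [0,0,0,0.08,0.19,1,0.28],
  [0,0,0,0.08,0.19,2,0.28],
  [0,0,0,0.08,0.19,3,0.28],
  [0,0,0,0.08,0.19,3.5,0.28],
  [0,0,0,0.08,0.19,3.5,0.28],
  [0,0,0,0.08,0.19,3.5,0.05],
  [0,0,0,0.08,0.19,3.5,0.05],
  [0,0,0,0.08,0.19,3.5,0.05],
  [0,0,0,0.08,0.19,3.5,0.05],
  [0,0,0,0.08,0.19,3.5,0.05],
  [0,0,0,0.08,0.19,3.5,0.05],
])

```text
time_s: 3.42
position: [0.549, 0.3847, 0.0462]
tcp_rot: [[-0.656, 0.755, 0.001], [0.755, 0.656, 0.001], [-0.0, 0.002, -1.0]]
force: [-0.8, 0.4, -0.4]
opening: 0.057
grasp_force: 0.0
```

Run:
```python
from h import *
i,K,E=cap('wrist','w2'); t,_,_=cap('top','t2')
s=read_state();print(s['position'],s['opening'],s['grasp_force'],s['force'])
cv2.imwrite('pics/c3.png',np.hstack([cv2.resize(i,None,fx=.7,fy=.7),cv2.resize(t[100:240,80:240],(320,280))]))
```

```text
[0.54875848 0.3846102  0.04569703] 0.05046267735427935 0.0 [ 0.87264331 -0.231919    0.08731723]
```

View pics/c3.png

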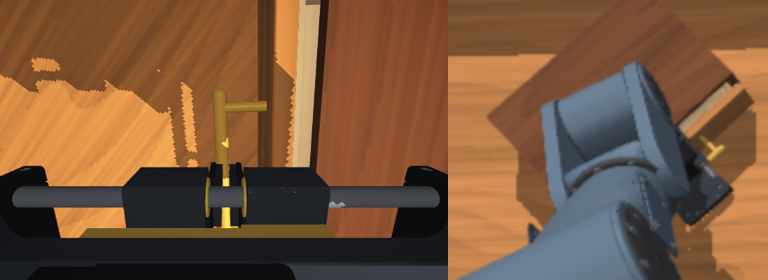

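The wrist view shows the bar running between the fingers at around column 226 of the half-size picture, but no grip force registers. I'll command a full close and see.

send_rows([
  [0,0,0,0,0,0,0],
  [0,0,0,0,0,0,0],
  [0,0,0,0,0,0,0],
  [0,0,0,0,0,0,0],
])

```text
time_s: 3.85
position: [0.5485, 0.3845, 0.0451]
tcp_rot: [[-0.656, 0.755, -0.0], [0.755, 0.656, -0.0], [0.0, -0.0, -1.0]]
force: [0.2, 0.5, -0.3]
opening: 0.009
grasp_force: 0.0
```

Run:
```python
from h import *
i,K,E=ld('w2'); print('cam',np.round(-E[:3,:3].T@E[:3,3],4))
# bar far (left) end top ~ px (220/.7, 92/.7); post at (265/.7,105/.7)
for z in(.05,.062,.075): print(z,np.round(onz(K,E,220/.7,92/.7,z),4))
i,K,E=ld('w1')
for z in(.05,.062,.075): print(z,np.round(onz(K,E,231/.7,86/.7,z),4))
```

```text
cam [0.5003 0.4396 0.2361]
0.05 [0.5047 0.4282 0.05  ]
0.062 [0.5044 0.429  0.062 ]
0.075 [0.5041 0.4297 0.075 ]
0.05 [0.5083 0.4297 0.05  ]
0.062 [0.5079 0.4299 0.062 ]
0.075 [0.5073 0.43   0.075 ]
```

Run:
```python
from h import *
i,K,E=cap('wrist','w3'); s=read_state(); print(s['position'],s['opening'],s['grasp_force'])
cv2.imwrite('pics/c4.png',cv2.resize(i[100:370,180:480],None,fx=2.2,fy=2.2))
for y in(.015,-.015,0):
  R=np.array(s['tcp_rot']);print(y,proj(K,E,np.array(s['position'])+R@[0,y,0]))
print(proj(K,E,[.5438,.3837,.062]))
```

```text
[0.5485463  0.38443305 0.0450868 ] 0.005823443139268653 0.0
0.015 [346.96021348 231.98560275]
-0.015 [299.08442727 232.03191686]
0 [323.02289587 232.00875925]
[316.02057814 238.49429798]
```

View pics/c4.png

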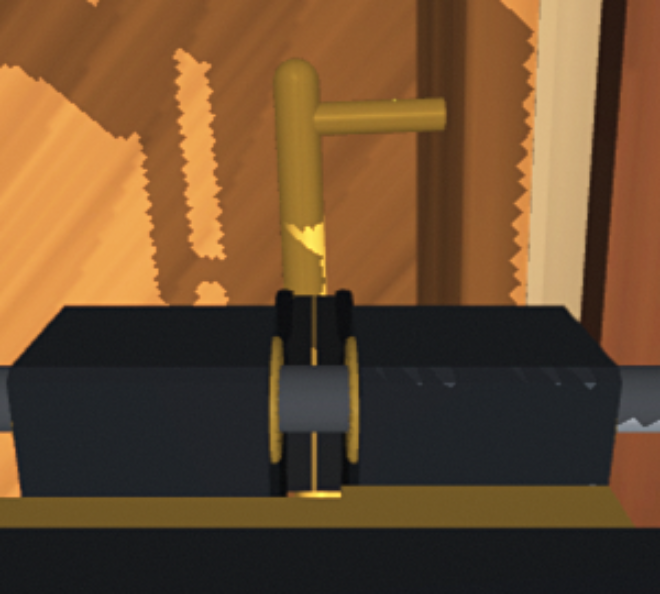

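The fingers are fully shut. I can't tell whether the bar sits inside them or under them, so I'll pull a short way and see if the drawer follows.

send_rows([
  [0,0,0,0,-0.3,0,0],
  [0,0,0,0,-0.6,0,0],
  [0,0,0,0,-0.9,0,0],
  [0,0,0,0,-1.0,0,0],
  [0,0,0,0,-1.0,0,0],
])

```text
time_s: 4.32
position: [0.5248, 0.364, 0.0451]
tcp_rot: [[-0.656, 0.755, -0.001], [0.755, 0.656, -0.001], [0.0, -0.001, -1.0]]
force: [0.0, 0.1, 1.0]
opening: 0.006
grasp_force: 0.0
```

Run:
```python
from h import *
i,K,E=cap('wrist','w4'); t,_,_=cap('side','s4'); s=read_state(); print(s['position'],s['opening'],s['grasp_force'],s['force'])
cv2.imwrite('pics/c5.png',np.hstack([cv2.resize(i[100:340,180:480],None,fx=1.3,fy=1.3),cv2.resize(t[90:210,250:450],(520,312))])[:,:800])
```

```text
[0.52627718 0.36482422 0.0454337 ] 0.004639598528967212 0.0 [-0.38392842  0.14537492  0.18555826]
```

View pics/c5.png

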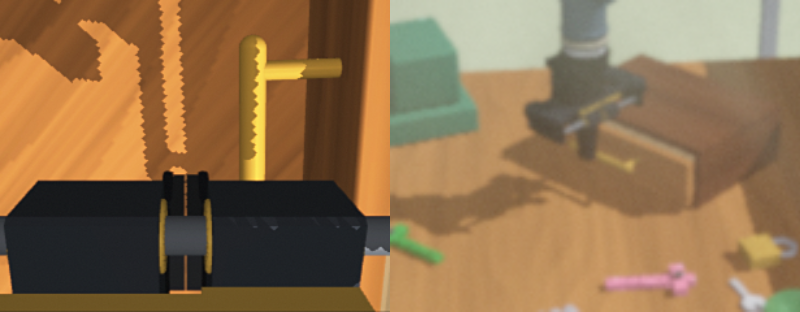

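The drawer didn't move, so the fingers slid over the bar. I'll check the bar's true height by triangulation and compare it with the fingertip.

Run:
```python
from h import *
_,Kw,Ew=ld('w4'); _,Ks,Es=ld('side0'); t,Kt,Et=ld('top0')
print('tip proj side',proj(Ks,Es,[.526,.365,.045]),'seen ~',250+(585-390)/2.6,90+157/2.6)
def tri(obs):
    A=np.zeros((3,3));b=np.zeros(3)
    for K,E,u in obs:
        o,d=ray(K,E,*u);d/=np.linalg.norm(d);P=np.eye(3)-np.outer(d,d);A+=P;b+=P@o
    x=np.linalg.solve(A,b); print(np.round(x,4),[np.round(proj(K,E,x)-u,1).tolist() for K,E,u in obs])
_,K1,E1=ld('w1'); _,K2,E2=ld('w2')
# left (cabinet +y) end of the bar
L1=(231/.7,86/.7); L4=(180+252/1.3,100+40/1.3)
tri([(Kt,Et,(187.2,202)),(Ks,Es,(322,144.8))])
tri([(Kt,Et,(217.2,174)),(Ks,Es,(343.2,154.8))])
tri([(Kt,Et,(187.2,202)),(Ks,Es,(322,144.8)),(K1,E1,L1),(Kw,Ew,L4)])
print(onz(Kw,Ew,*L4,.062),onz(Kw,Ew,*L4,.03))
# cabinet: bar shadow etc; gauge check
```

```text
tip proj side [325.80081681 155.77646262] seen ~ 325.0 150.3846153846154
[0.5095 0.4255 0.0619] [[-0.2, -1.7], [-1.2, 0.3]]
[0.5909 0.3387 0.0595] [[-0.1, -1.2], [-0.9, 0.3]]
[0.508  0.4287 0.059 ] [[-1.0, -1.0], [-1.6, 0.6], [-0.9, 1.0], [4.7, 5.7]]
[0.50354302 0.42904024 0.062     ] [0.5085238  0.43087643 0.03      ]
```

Run:
```python
from h import *
_,K,E=ld('w3'); p=np.array([.5485,.3844,.0451]);R=np.array([[-.656,.755,0],[.755,.656,0],[0,0,-1]]).T
R=np.array([[-.656,.755,0],[.755,.656,0],[0,0,-1]])
for h in(0,.01,.02,.03,.04): print(h,[np.round(proj(K,E,p+R@[x,.012,-h]),1).tolist() for x in(-.0095,0,.0095)])
print('seen',180+352/2.2,100+292/2.2)
```

```text
0 [[341.8, 246.0], [342.1, 232.0], [342.3, 217.6]]
0.01 [[342.8, 252.7], [343.1, 238.1], [343.4, 223.0]]
0.02 [[343.9, 260.1], [344.2, 244.8], [344.5, 229.0]]
0.03 [[345.1, 268.2], [345.4, 252.2], [345.7, 235.7]]
0.04 [[346.4, 277.4], [346.8, 260.5], [347.1, 243.1]]
seen 340.0 232.72727272727272
```

Both the side and wrist views put the real fingertips about 22 mm above the reported TCP. So I'll use a correction of about −22 mm in z and approach in small steps, watching the force.

```bash
python3 -c "
from h import *
print(to([.5455,.382,.04],41))"
```

```text
([0.01, 0.0, -0.0], [0.01, 0.86, 0.18])
```

send_rows([
  [0,0,0,0,0,-0.7,0.1],
  [0,0,0,0,0.4,-0.7,0.25],
  [0,0,0,0,0.86,-0.7,0.25],
  [0,0,0,0,0.86,-0.7,0.25],
  [0,0,0,0,0.86,-0.3,0.25],
  [0,0,0,0,0.86,0,0.25],
  [0,0,0,0,0.86,0.2,0.25],
  [0,0,0,0,0.86,0.3,0.25],
  [0,0,0,0,0.86,0.4,0.25],
  [0,0,0,0,0.86,0.4,0.25],
])

```text
time_s: 5.25
position: [0.5446, 0.3812, 0.032]
tcp_rot: [[-0.656, 0.755, -0.002], [0.755, 0.656, -0.001], [0.001, -0.002, -1.0]]
force: [-0.4, -0.1, 1.0]
opening: 0.249
grasp_force: 0.0
```

send_rows([
  [0,0,0,0,0,0.1,0.25],
  [0,0,0,0,0,0.2,0.25],
  [0,0,0,0,0,0.3,0.25],
  [0,0,0,0,0,0.3,0.25],
])

```text
time_s: 5.58
position: [0.5451, 0.3815, 0.0237]
tcp_rot: [[-0.656, 0.755, -0.001], [0.755, 0.656, -0.0], [0.0, -0.001, -1.0]]
force: [-0.9, -0.3, 0.3]
opening: 0.248
grasp_force: 0.0
```

No contact so far, so I'll close.

send_rows([
  [0,0,0,0,0,0,0],
  [0,0,0,0,0,0,0],
  [0,0,0,0,0,0,0],
  [0,0,0,0,0,0,0],
  [0,0,0,0,0,0,0],
])

```text
time_s: 6.0
position: [0.5458, 0.3819, 0.0244]
tcp_rot: [[-0.657, 0.754, 0.001], [0.754, 0.657, 0.0], [-0.0, 0.001, -1.0]]
force: [1.1, 1.5, -0.6]
opening: 0.113
grasp_force: 30.0
```

Gripped at 30 N with the opening at 10 mm, which matches the bar. Pulling.

send_rows([
  [0,0,0,0,-0.3,0,0],
  [0,0,0,0,-0.7,0,0],
  [0,0,0,0,-1.1,0,0],
  [0,0,0,0,-1.5,0,0],
  [0,0,0,0,-1.9,0,0],
  [0,0,0,0,-2.3,0,0],
  [0,0,0,0,-2.7,0,0],
  [0,0,0,0,-3.1,0,0],
  [0,0,0,0,-3.5,0,0],
  [0,0,0,0,-3.9,0,0],
  [0,0,0,0,-4.1,0,0],
  [0,0,0,0,-4.3,0,0],
  [0,0,0,0,-4.4,0,0],
  [0,0,0,0,-4.4,0,0],
])

```text
time_s: 7.17
position: [0.4504, 0.2924, 0.0244]
tcp_rot: [[-0.658, 0.753, 0.008], [0.753, 0.658, -0.003], [-0.007, 0.004, -1.0]]
force: [9.9, -11.8, -5.5]
opening: 0.112
grasp_force: 29.9
```

send_rows([
  [0,0,0,0,-0.1,0,0],
  [0,0,0,0,-0.2,0,0],
  [0,0,0,0,-0.3,0,0],
  [0,0,0,0,-0.4,0,0],
  [0,0,0,0,-0.5,0,0],
  [0,0,0,0,-0.5,0,0],
])

```text
time_s: 7.67
position: [0.447, 0.2889, 0.0246]
tcp_rot: [[-0.655, 0.755, 0.024], [0.755, 0.655, 0.008], [-0.009, 0.023, -1.0]]
force: [17.4, 4.9, -19.4]
opening: 0.112
grasp_force: 29.9
```

The drawer is at its stop: 136 mm pulled plus about 14 mm ajar. The path gives a cabinet yaw of about 43.3°. I'll release and rise.

send_rows([
  [0,0,0,0,0.1,0,0.25],
  [0,0,0,0,0.15,0,0.25],
  [0,0,0,0,0.15,0,0.25],
  [0,0,0,0,0.15,-1,0.25],
  [0,0,0,0,0.15,-2,0.25],
  [0,0,0,0,0.15,-3,0.25],
  [0,0,0,0,0.15,-4,0.6],
  [0,0,0,0,0.15,-5,0.6],
  [0,0,0,0,0.15,-5,0.6],
])

```text
time_s: 8.42
position: [0.4398, 0.2894, 0.1796]
tcp_rot: [[-0.656, 0.754, 0.008], [0.754, 0.656, 0.003], [-0.003, 0.009, -1.0]]
force: [1.2, -0.1, -0.0]
opening: 0.397
grasp_force: 0.0
```

```bash
cat >> h.py <<'E'
def gauges(fn,roi=(100,130,420,300)):
    i,K,E=ld(fn); H,S,V=cv2.split(cv2.cvtColor(i,cv2.COLOR_BGR2HSV))
    for a,r,c in blobs(i,(S<60)&(V>110),roi,100): print(a,np.round(r[0]),wrect(c,K,E,.012))
    for a,r,c in blobs(i,(H>=17)&(H<=30)&(S>130)&(V>120),(335,190,385,255)): print('dg',a,wrect(c,K,E,.012))
E
python3 - <<'E'
from h import *
s=read_state(); print(s['position'],s['force'])
cap('top','t5'); cap('wrist','w5'); gauges('t5')
i,K,E=ld('t5'); j,_,_=ld('w5')
cv2.imwrite('pics/c6.png',np.hstack([cv2.resize(i[120:280,100:400],(500,267)),cv2.resize(j,(427,267))[:,:300]]))
print(to([.4421,.0334,.1],19.1+90))
E
```

```text
[0.43983974 0.28939422 0.1796092 ] [ 1.2211969  -0.09200665 -0.01806475]
266.0 [320. 221.] (array([442.1,  33.4], dtype=float32), 19.1, 100.5, 29.0)
242.5 [338. 172.] (array([594.4, -25.1], dtype=float32), -2.5, 100.0, 28.1)
dg 275.0 (array([439.5, -84.7], dtype=float32), -4.7, 124.0, 58.7)
([0.01, 0.01, -13.62], [-6.52, -5.45, 2.5])
```

View pics/c6.png

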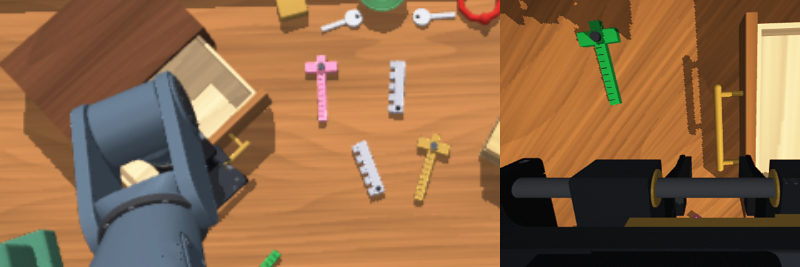

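The drawer is open, with the inner tray visible at top-view pixel (205,165). The key gauges are still at (320,221) and (338,172). Going to gauge A.

send_rows([
  [0,0,-13.62,-6.52,-5.45,1,0.65],
  [0,0,-13.62,-6.52,-5.45,1,0.65],
  [0,0,-13.62,-6.52,-5.45,1,0.65],
  [0,0,-13.62,-6.52,-5.45,1,0.65],
  [0,0,-13.62,-6.52,-5.45,1,0.65],
  [0,0,-13.62,-6.52,-5.45,1,0.65],
  [0,0,-13.62,-6.52,-5.45,1,0.65],
  [0,0,-13.62,-6.52,-5.45,1,0.65],
  [0,0,-13.62,-6.52,-5.45,2.5,0.65],
  [0,0,-13.62,-6.52,-5.45,3.5,0.65],
  [0,0,-13.62,-6.52,-5.45,4,0.65],
  [0,0,-13.62,-6.52,-5.45,4,0.65],
  [0,0,-13.62,-6.52,-5.45,4,0.65],
])

```text
time_s: 9.6
position: [0.4403, 0.0337, 0.0527]
tcp_rot: [[-0.946, -0.325, -0.006], [-0.325, 0.946, 0.001], [0.005, 0.003, -1.0]]
force: [0.7, 0.4, 0.6]
opening: 0.652
grasp_force: 0.0
```

Run:
```python
from h import *
s=read_state(); print(s['position'],to([.4421,.0334,-.01],109.1))
i,K,E=cap('wrist','w6'); H,S,V=cv2.split(cv2.cvtColor(i,cv2.COLOR_BGR2HSV))
for a,r,c in blobs(i,(S<60)&(V>120),(100,0,540,260),300): print(a,np.round(r[0]),wrect(c,K,E,.012))
cap('top','t6'); gauges('t6')
cv2.imwrite('pics/c7.png',i)
```

```text
[0.44031306 0.03373366 0.05268694] ([0.04, -0.06, -0.02], [-0.06, -0.04, 2.09])
3410.5 [320. 204.] (array([436.7,  30. ], dtype=float32), 18.8, 84.4, 28.2)
220.0 [331. 179.] (array([571.5,  -5.6], dtype=float32), -54.9, 137.8, 102.3)
159.5 [201. 187.] (array([560.1, 396.5], dtype=float32), -78.2, 262.7, 72.4)
dg 113.0 (array([471.9, -87.1], dtype=float32), -50.7, 54.5, 47.3)
```

View pics/c7.png

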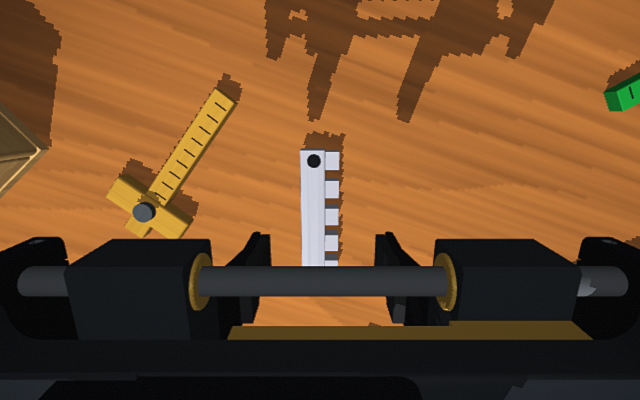

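The wrist view shows gauge A upright at column 320, midway between the open fingers. Descending in steps.

send_rows([
  [0,0,0,-0.06,0,0.8,0.65],
  [0,0,0,-0.06,0,1.5,0.65],
  [0,0,0,-0.06,0,1.9,0.65],
  [0,0,0,-0.06,0,2.1,0.65],
  [0,0,0,-0.06,0,2.2,0.65],
  [0,0,0,-0.06,0,2.2,0.65],
])

```text
time_s: 10.2
position: [0.445, 0.0339, -0.0114]
tcp_rot: [[-0.945, -0.327, 0.001], [-0.327, 0.945, -0.0], [-0.001, -0.0, -1.0]]
force: [-0.6, -0.4, 0.2]
opening: 0.649
grasp_force: 0.0
```

send_rows([
  [0,0,0,0,0,0.1,0.65],
  [0,0,0,0,0,0.1,0.65],
])

```text
time_s: 10.37
position: [0.4451, 0.0338, -0.0142]
tcp_rot: [[-0.945, -0.327, 0.002], [-0.327, 0.945, -0.0], [-0.001, -0.001, -1.0]]
force: [-0.8, 0.3, 1.0]
opening: 0.646
grasp_force: 0.0
```

send_rows([
  [0,0,0,0,0,0.1,0.65],
  [0,0,0,0,0,0.1,0.65],
])

```text
time_s: 10.53
position: [0.4448, 0.0339, -0.0177]
tcp_rot: [[-0.945, -0.327, 0.001], [-0.327, 0.945, -0.0], [-0.001, -0.0, -1.0]]
force: [0.1, -1.2, 0.1]
opening: 0.65
grasp_force: 0.0
```

send_rows([
  [0,0,0,0,0,0.08,0.65],
  [0,0,0,0,0,0.08,0.65],
])

```text
time_s: 10.7
position: [0.4445, 0.0339, -0.0204]
tcp_rot: [[-0.945, -0.327, -0.0], [-0.327, 0.945, 0.0], [0.0, 0.0, -1.0]]
force: [-0.9, 0.1, -0.0]
opening: 0.653
grasp_force: 0.0
```

send_rows([
  [0,0,0,0,0,0,0],
  [0,0,0,0,0,0,0],
  [0,0,0,0,0,0,0],
  [0,0,0,0,0,0,0],
  [0,0,0,0,0,0,0],
  [0,0,0,0,0,0,0],
  [0,0,0,0,0,0,0],
  [0,0,0,0,0,0,0],
])

```text
time_s: 11.37
position: [0.4446, 0.0339, -0.0202]
tcp_rot: [[-0.945, -0.327, 0.0], [-0.327, 0.945, -0.0], [-0.0, -0.0, -1.0]]
force: [1.2, 0.2, -0.1]
opening: 0.315
grasp_force: 30.0
```

Gauge A is held: 27.4 mm opening, 30 N. I'll lift it and work out the drop pose.

send_rows([
  [0,0,0,0,0,-1,0],
  [0,0,0,0,0,-2.2,0],
  [0,0,0,0,0,-3.4,0],
  [0,0,0,0,0,-4.6,0],
  [0,0,0,0,0,-4.8,0],
])

```text
time_s: 11.78
position: [0.4475, 0.0336, 0.1283]
tcp_rot: [[-0.945, -0.328, 0.009], [-0.328, 0.945, -0.002], [-0.008, -0.005, -1.0]]
force: [1.1, -0.4, -1.7]
opening: 0.313
grasp_force: 30.0
```

Run:
```python
from h import *
print(read_state()['opening'],to([.4959,.4107,.12],133.3))
```

```text
0.31328233241852804 ([-0.07, 0.08, -4.83], [-5.64, 11.35, 0.27])
```

send_rows([
  [0,0,-4.83,-5.64,11.35,0.2,0],
  [0,0,-4.83,-5.64,11.35,0.2,0],
  [0,0,-4.83,-5.64,11.35,0.2,0],
  [0,0,-4.83,-5.64,11.35,0.2,0],
  [0,0,-4.83,-5.64,11.35,0.2,0],
  [0,0,-4.83,-5.64,11.35,0.2,0],
  [0,0,-4.83,-5.64,11.35,0.2,0],
  [0,0,-4.83,-5.64,11.35,0.2,0],
  [0,0,-4.83,-5.64,11.35,0.2,0],
  [0,0,-4.83,-5.64,11.35,0.2,0],
  [0,0,-4.83,-5.64,11.35,0.2,0],
  [0,0,-4.83,-5.64,11.35,0.2,0],
  [0,0,-4.83,-5.64,11.35,0.2,0],
])

```text
time_s: 12.87
position: [0.4918, 0.409, 0.1167]
tcp_rot: [[-0.729, -0.685, -0.003], [-0.685, 0.729, -0.002], [0.004, 0.0, -1.0]]
force: [-0.0, -0.3, -1.3]
opening: 0.307
grasp_force: 30.0
```

Run:
```python
from h import *
s=read_state(); print(s['position'],s['opening'],to([.4959,.4107,.03],133.3))
i,K,E=cap('wrist','w7'); cv2.imwrite('pics/c8.png',i)
F=np.array([.5445,.381]);x=np.array([.728,.686]);y=np.array([-.686,.728])
for a,b in((-.087,-.129),(-.087,.129),(.056,-.129),(.056,.129)): print(a,b,np.round(proj(K,E,[*(F+a*x+b*y),.078])))
```

```text
[0.49184352 0.40900983 0.11672058] 0.30721266288814575 ([0.0, -0.04, -0.02], [-0.15, -0.05, 2.89])
-0.087 -0.129 [ 52. 120.]
-0.087 0.129 [428. 119.]
0.056 -0.129 [ 92. 303.]
0.056 0.129 [413. 303.]
```

View pics/c8.png

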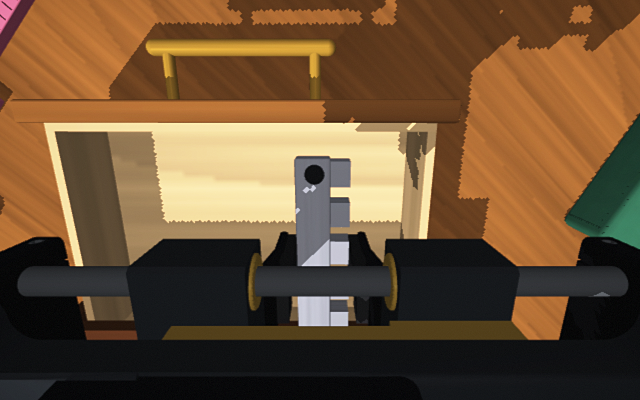

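The wrist view shows gauge A held over the open drawer. The drawer corners fall where predicted, with the inner front edge at row 130. Lowering and releasing.

send_rows([
  [0,0,0,-0.35,0,1,0],
  [0,0,0,-0.35,0,2,0],
  [0,0,0,-0.35,0,2.8,0],
  [0,0,0,-0.35,0,3.3,0],
  [0,0,0,-0.35,0,3.5,0],
  [0,0,0,-0.35,0,3.5,0],
  [0,0,0,-0.35,0,3.5,0.55],
  [0,0,0,-0.35,0,3.5,0.55],
  [0,0,0,-0.35,0,3.5,0.55],
  [0,0,0,-0.35,0,3.5,0.55],
  [0,0,0,-0.35,0,2,0.55],
  [0,0,0,-0.35,0,0.8,0.55],
  [0,0,0,-0.35,0,-0.4,0.65],
  [0,0,0,-0.35,0,-0.4,0.65],
])

```text
time_s: 14.08
position: [0.5058, 0.4216, 0.1391]
tcp_rot: [[-0.728, -0.686, 0.015], [-0.686, 0.728, 0.009], [-0.017, -0.004, -1.0]]
force: [-0.1, 0.7, 0.5]
opening: 0.614
grasp_force: 0.0
```

Run:
```python
from h import *
s=read_state(); print(s['position'],s['opening'],s['force'])
cap('top','t8'); gauges('t8')
i,K,E=cap('wrist','w8');H,S,V=cv2.split(cv2.cvtColor(i,cv2.COLOR_BGR2HSV))
for a,r,c in blobs(i,(S<60)&(V>120),(100,100,440,260),300): print('w',a,np.round(r[0]),wrect(c,K,E,.034))
print(to([.5944,-.0251,.1],87.5))
```

```text
[0.50584461 0.42162194 0.13905544] 0.613842878042211 [-0.08973001  0.73925414  0.54639228]
550.0 [205. 201.] (array([514.4, 385.4], dtype=float32), -73.2, 202.1, 98.1)
242.5 [338. 172.] (array([594.4, -25.1], dtype=float32), -2.5, 100.0, 28.1)
dg 274.0 (array([439.5, -84.7], dtype=float32), -4.7, 124.0, 58.7)
w 1983.5 [322. 173.] (array([492.7, 409.3], dtype=float32), 42.7, 76.2, 28.4)
([0.01, 0.07, 9.15], [7.92, -12.89, 1.07])
```

send_rows([
  [0,0,9.15,7.92,-12.89,0.3,0.65],
  [0,0,9.15,7.92,-12.89,0.3,0.65],
  [0,0,9.15,7.92,-12.89,0.3,0.65],
  [0,0,9.15,7.92,-12.89,0.3,0.65],
  [0,0,9.15,7.92,-12.89,0.3,0.65],
  [0,0,9.15,7.92,-12.89,0.3,0.65],
  [0,0,9.15,7.92,-12.89,0.3,0.65],
  [0,0,9.15,7.92,-12.89,0.3,0.65],
  [0,0,9.15,7.92,-12.89,0.3,0.65],
  [0,0,9.15,7.92,-12.89,1.0,0.65],
  [0,0,9.15,7.92,-12.89,1.0,0.65],
  [0,0,9.15,7.92,-12.89,2,0.65],
  [0,0,9.15,7.92,-12.89,2.5,0.65],
  [0,0,9.15,7.92,-12.89,2.5,0.65],
  [0,0,9.15,7.92,-12.89,2.5,0.65],
  [0,0,9.15,7.92,-12.89,2.5,0.65],
])

```text
time_s: 15.52
position: [0.5925, -0.0258, 0.0549]
tcp_rot: [[-0.999, 0.043, -0.0], [0.043, 0.999, 0.0], [0.0, 0.0, -1.0]]
force: [0.6, -0.1, 0.4]
opening: 0.649
grasp_force: 0.0
```

Run:
```python
from h import *
s=read_state(); print(s['position'])
i,K,E=cap('wrist','w9');H,S,V=cv2.split(cv2.cvtColor(i,cv2.COLOR_BGR2HSV))
for a,r,c in blobs(i,(S<60)&(V>120),(200,100,440,262),300): print('w',a,np.round(r[0]),wrect(c,K,E,.012))
print(to([.5944,-.0251,-.02],87.5))
# all drawer contents from the clear top view
t,K,E=cap('top','t9'); H,S,V=cv2.split(cv2.cvtColor(t,cv2.COLOR_BGR2HSV))
F=np.array([.5445,.381]);x=np.array([.728,.686]);y=np.array([-.686,.728])
for a,r,c in blobs(t,(S<60)&(V>90),(140,120,260,240),60):
    w=wrect(c,K,E,.034); d=w[0]/1000-F; print(a,np.round(r[0]),w,'drawer xy',np.round([d@x,d@y],3))
```

```text
[ 0.59253989 -0.02579703  0.05492751]
w 3433.5 [323. 206.] (array([589.9, -26.2], dtype=float32), -5.0, 88.0, 28.1)
([-0.0, 0.01, 0.01], [-0.04, 0.02, 2.52])
692.0 [189. 194.] (array([534.4, 427.7], dtype=float32), -0.3, 249.4, 87.1) drawer xy [0.025 0.041]
```

send_rows([
  [0,0,0.2,-0.04,0,1,0.65],
  [0,0,0.2,-0.04,0,1.7,0.65],
  [0,0,0.2,-0.04,0,2.2,0.65],
  [0,0,0.2,-0.04,0,2.4,0.65],
  [0,0,0.2,-0.04,0,2.5,0.65],
  [0,0,0.2,-0.04,0,2.5,0.65],
  [0,0,0.2,-0.04,0,2.5,0],
  [0,0,0.2,-0.04,0,2.5,0],
  [0,0,0.2,-0.04,0,2.5,0],
  [0,0,0.2,-0.04,0,2.5,0],
  [0,0,0.2,-0.04,0,2.5,0],
  [0,0,0.2,-0.04,0,2.5,0],
  [0,0,0.2,-0.04,0,2.5,0],
  [0,0,0.2,-0.04,0,2.5,0],
])

```text
time_s: 16.78
position: [0.594, -0.0264, -0.0198]
tcp_rot: [[-0.998, 0.061, 0.001], [0.061, 0.998, -0.0], [-0.001, -0.0, -1.0]]
force: [-0.8, 0.7, 3.8]
opening: 0.309
grasp_force: 30.0
```

send_rows([
  [0,0,0,0,0,-1,0],
  [0,0,0,0,0,-2.2,0],
  [0,0,0,0,0,-3.4,0],
  [0,0,0,0,0,-4.6,0],
  [0,0,0,0,0,-4.8,0],
])

```text
time_s: 17.2
position: [0.5976, -0.027, 0.1295]
tcp_rot: [[-0.998, 0.061, 0.01], [0.061, 0.998, -0.002], [-0.011, -0.002, -1.0]]
force: [1.6, 0.2, -1.1]
opening: 0.311
grasp_force: 30.0
```

Run:
```python
from h import *
F=np.array([.5445,.381]);x=np.array([.728,.686]);y=np.array([-.686,.728])
p=F-.010*x-.055*y; print(p,read_state()['opening'],to([*p,.125],133.3))
```

```text
[0.57495 0.3341 ] 0.3108738330715233 ([-0.07, 0.11, -9.36], [1.49, 11.97, 0.11])
```

send_rows([
  [0,0,-9.36,1.49,11.97,0.1,0],
  [0,0,-9.36,1.49,11.97,0.1,0],
  [0,0,-9.36,1.49,11.97,0.1,0],
  [0,0,-9.36,1.49,11.97,0.1,0],
  [0,0,-9.36,1.49,11.97,0.1,0],
  [0,0,-9.36,1.49,11.97,0.1,0],
  [0,0,-9.36,1.49,11.97,0.1,0],
  [0,0,-9.36,1.49,11.97,0.1,0],
  [0,0,-9.36,1.49,11.97,0.1,0],
  [0,0,-9.36,1.49,11.97,0.1,0],
  [0,0,-9.36,1.49,11.97,0.1,0],
  [0,0,-9.36,1.49,11.97,0.1,0],
  [0,0,-9.36,1.49,11.97,0.1,0],
  [0,0,-9.36,1.49,11.97,0.1,0],
])

```text
time_s: 18.37
position: [0.5711, 0.3332, 0.1204]
tcp_rot: [[-0.729, -0.684, -0.001], [-0.684, 0.729, -0.001], [0.001, 0.0, -1.0]]
force: [0.3, 0.4, -1.5]
opening: 0.311
grasp_force: 30.0
```

Run:
```python
from h import *
s=read_state(); print(s['position'],s['opening'],to([.575,.3341,.012],133.3))
i,K,E=cap('wrist','w10'); cv2.imwrite('pics/c9.png',i)
```

```text
[0.57112406 0.33320124 0.12037451] 0.31080228738822807 ([0.0, -0.01, -0.02], [-0.12, -0.07, 3.61])
```

View pics/c9.png

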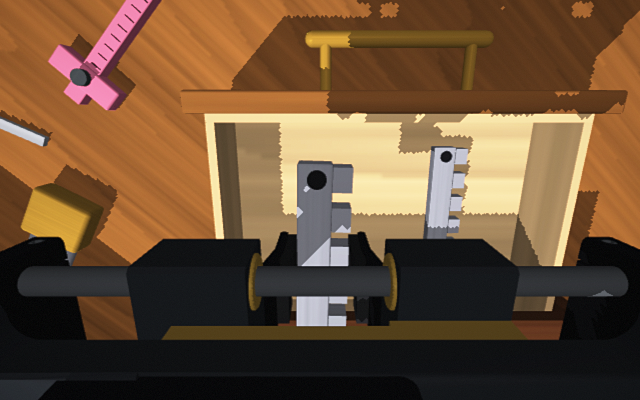

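The wrist view shows gauge A lying in the drawer at (445,190) and gauge B held over the other half. Lowering B.

send_rows([
  [0,0,0,-0.12,0,1,0],
  [0,0,0,-0.12,0,2,0],
  [0,0,0,-0.12,0,3,0],
  [0,0,0,-0.12,0,3.4,0],
  [0,0,0,-0.12,0,3.6,0],
  [0,0,0,-0.12,0,3.6,0],
  [0,0,0,-0.12,0,3.6,0.55],
  [0,0,0,-0.12,0,3.6,0.55],
  [0,0,0,-0.12,0,3.6,0.55],
  [0,0,0,-0.12,0,3.6,0.55],
  [0,0,0,-0.12,0,2,0.55],
  [0,0,0,-0.12,0,0.8,0.55],
  [0,0,0,-0.12,0,-0.4,0.25],
  [0,0,0,-0.12,0,-0.4,0.25],
])

```text
time_s: 19.58
position: [0.5797, 0.3399, 0.1427]
tcp_rot: [[-0.727, -0.686, 0.017], [-0.686, 0.727, 0.007], [-0.017, -0.007, -1.0]]
force: [0.8, 0.9, 1.4]
opening: 0.467
grasp_force: 0.0
```

Run:
```python
from h import *
s=read_state(); print(s['position'],s['force'],to([.447,.289,.12],43.3))
cap('wrist','w11')
```

```text
[0.57967875 0.33994418 0.14273015] [0.76919008 0.94593984 1.43934796] ([0.09, 0.22, 18.01], [4.39, 1.8, 0.67])
```

send_rows([
  [0,0,18,4.39,1.8,0.3,0.25],
  [0,0,18,4.39,1.8,0.3,0.25],
  [0,0,18,4.39,1.8,0.3,0.25],
  [0,0,18,4.39,1.8,0.3,0.25],
  [0,0,18,4.39,1.8,0.3,0.25],
  [0,0,18,4.39,1.8,0.3,0.25],
  [0,0,18,4.39,1.8,0.3,0.25],
  [0,0,18,4.39,1.8,0.3,0.25],
  [0,0,18,4.39,1.8,0.3,0.25],
  [0,0,18,4.39,1.8,0.3,0.25],
  [0,0,18,4.39,1.8,0.3,0.25],
  [0,0,18,4.39,1.8,0.3,0.25],
  [0,0,18,4.39,1.8,0.3,0.25],
  [0,0,18,4.39,1.8,0.3,0.25],
  [0,0,18,4.39,1.8,0.3,0.25],
])

```text
time_s: 20.88
position: [0.4403, 0.2861, 0.1235]
tcp_rot: [[-0.687, 0.726, -0.001], [0.726, 0.687, -0.0], [0.0, -0.001, -1.0]]
force: [0.7, -0.3, 0.4]
opening: 0.25
grasp_force: 0.0
```

Run:
```python
from h import *
s=read_state(); print(s['position'],to([.447,.289,.024],43.3))
i,K,E=cap('wrist','w12'); j,_,_=ld('w11')
cv2.imwrite('pics/c10.png',np.vstack([i[60:330,100:500],j[60:330,100:500]]))
```

```text
[0.4402563  0.28614203 0.12346835] ([-0.01, -0.0, 0.03], [-0.09, 0.23, 3.32])
```

View pics/c10.png

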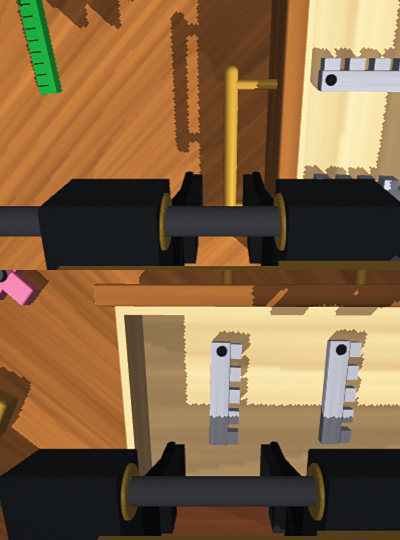

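The lower picture shows both gauges lying flat in the drawer, and the upper one shows the bar between the fingers. I'll grip the bar and push the drawer shut.

send_rows([
  [0,0,0,-0.1,0.2,0.8,0.25],
  [0,0,0,-0.1,0.2,1.6,0.25],
  [0,0,0,-0.1,0.2,2.4,0.25],
  [0,0,0,-0.1,0.2,3.0,0.25],
  [0,0,0,-0.1,0.2,3.3,0.25],
  [0,0,0,-0.1,0.2,3.3,0.25],
  [0,0,0,-0.1,0.2,3.3,0],
  [0,0,0,-0.1,0.2,3.3,0],
  [0,0,0,-0.1,0.2,3.3,0],
  [0,0,0,-0.1,0.2,3.3,0],
  [0,0,0,-0.1,0.2,3.3,0],
])

```text
time_s: 21.85
position: [0.4479, 0.2885, 0.0258]
tcp_rot: [[-0.686, 0.728, 0.002], [0.728, 0.686, 0.001], [-0.001, 0.002, -1.0]]
force: [-0.2, -0.3, 2.8]
opening: 0.116
grasp_force: 30.0
```

send_rows([
  [0,0,0,0,0.2,0,0],
  [0,0,0,0,0.5,0,0],
  [0,0,0,0,0.8,0,0],
  [0,0,0,0,1.1,0,0],
  [0,0,0,0,1.4,0,0],
  [0,0,0,0,1.7,0,0],
  [0,0,0,0,2.0,0,0],
  [0,0,0,0,2.3,0,0],
  [0,0,0,0,2.6,0,0],
  [0,0,0,0,2.9,0,0],
  [0,0,0,0,3.2,0,0],
  [0,0,0,0,3.5,0,0],
  [0,0,0,0,3.8,0,0],
  [0,0,0,0,4.1,0,0],
  [0,0,0,0,4.4,0,0],
  [0,0,0,0,4.6,0,0],
  [0,0,0,0,4.8,0,0],
  [0,0,0,0,4.9,0,0],
  [0,0,0,0,4.9,0,0],
])

```text
time_s: 23.43
position: [0.5562, 0.3901, 0.0258]
tcp_rot: [[-0.686, 0.728, 0.004], [0.728, 0.686, 0.001], [-0.001, 0.003, -1.0]]
force: [1.6, -0.7, 5.2]
opening: 0.117
grasp_force: 30.0
```

send_rows([
  [0,0,0,0,0.05,0,0],
  [0,0,0,0,0.1,0,0],
  [0,0,0,0,0.2,0,0],
  [0,0,0,0,0.3,0,0],
  [0,0,0,0,0.3,0,0],
])

```text
time_s: 23.85
position: [0.5557, 0.3898, 0.0257]
tcp_rot: [[-0.687, 0.726, -0.012], [0.726, 0.687, -0.012], [-0.0, -0.017, -1.0]]
force: [-8.4, -13.7, 16.2]
opening: 0.116
grasp_force: 30.0
```

The drawer is shut: 148 mm of travel, with a reaction force at the end. I'll release, back off, and head for the case.

send_rows([
  [0,0,0,0,-0.15,0,0.25],
  [0,0,0,0,-0.3,0,0.25],
  [0,0,0,0,-0.3,0,0.25],
  [0,0,0,0,-0.3,-1,0.25],
  [0,0,0,0,-0.3,-2,0.25],
  [0,0,0,0,-0.3,-3,0.25],
  [0,0,0,0,-0.3,-4,0.25],
  [0,0,0,0,-0.3,-5.3,0.25],
  [0,0,0,0,-0.3,-5.3,0.25],
  [0,0,0,0,-0.3,-5.3,0.25],
])

```text
time_s: 24.68
position: [0.5561, 0.3907, 0.1868]
tcp_rot: [[-0.686, 0.727, 0.006], [0.727, 0.686, 0.004], [-0.002, 0.007, -1.0]]
force: [-0.2, 0.5, -0.9]
opening: 0.249
grasp_force: 0.0
```

Run:
```python
from h import *
s=read_state(); print(s['position'],s['force'],to([.4206,-.2728,.17],-31.3))
t,K,E=cap('top','t12'); H,S,V=cv2.split(cv2.cvtColor(t,cv2.COLOR_BGR2HSV)); gauges('t12')
for p in((.5455,.3812),(.5562-.0,.3901)): print(proj(K,E,[*p,.062]))
```

```text
[0.55613931 0.39070842 0.18678901] [-0.15402672  0.47873003 -0.88833642] ([0.08, -0.04, 14.93], [-12.99, -18.47, 0.45])
dg 275.0 (array([439.4, -83.7], dtype=float32), -6.3, 124.7, 59.0)
[202.30268361 187.88510158]
[199.39592035 184.47821915]
```

send_rows([
  [0,0,14.93,-12.99,-18.47,0.4,0.25],
  [0,0,14.93,-12.99,-18.47,0.4,0.25],
  [0,0,14.93,-12.99,-18.47,0.4,0.25],
  [0,0,14.93,-12.99,-18.47,0.4,0.25],
  [0,0,14.93,-12.99,-18.47,0.4,0.25],
  [0,0,14.93,-12.99,-18.47,0.4,0.25],
  [0,0,14.93,-12.99,-18.47,0.4,0.25],
  [0,0,14.93,-12.99,-18.47,0.4,0.25],
  [0,0,14.93,-12.99,-18.47,0.4,0.25],
  [0,0,14.93,-12.99,-18.47,0.4,0.25],
  [0,0,14.93,-12.99,-18.47,0.4,0.25],
  [0,0,14.93,-12.99,-18.47,0.4,0.25],
  [0,0,14.93,-12.99,-18.47,0.4,0.25],
  [0,0,14.93,-12.99,-18.47,0.4,0.25],
  [0,0,14.93,-12.99,-18.47,0.4,0.25],
  [0,0,14.93,-12.99,-18.47,0.4,0.25],
  [0,0,14.93,-12.99,-18.47,0.4,0.25],
  [0,0,14.93,-12.99,-18.47,0.4,0.25],
  [0,0,14.93,-12.99,-18.47,0.4,0.25],
  [0,0,14.93,-12.99,-18.47,0.4,0.25],
])

```text
time_s: 26.4
position: [0.4175, -0.2722, 0.1706]
tcp_rot: [[0.52, 0.854, -0.002], [0.854, -0.52, 0.003], [0.002, -0.004, -1.0]]
force: [-0.5, 0.1, -0.2]
opening: 0.254
grasp_force: 0.0
```

Run:
```python
from h import *
s=read_state(); print(s['position'],to([.4206,-.2728,.17],-31.3))
i,K,E=cap('wrist','w13'); cap('top','t13'); cap('side','s13'); t,_,_=ld('t13')
print(proj(K,E,[.4466,-.2292,.106]))
cv2.imwrite('pics/c11.png',np.hstack([i[:330,60:560],cv2.resize(t[120:260,80:210],(300,330))]))
```

```text
[ 0.41753717 -0.27223592  0.17062052] ([-0.04, -0.02, -0.0], [0.04, 0.1, 0.02])
[325.88459297 138.92077126]
```

View pics/c11.png

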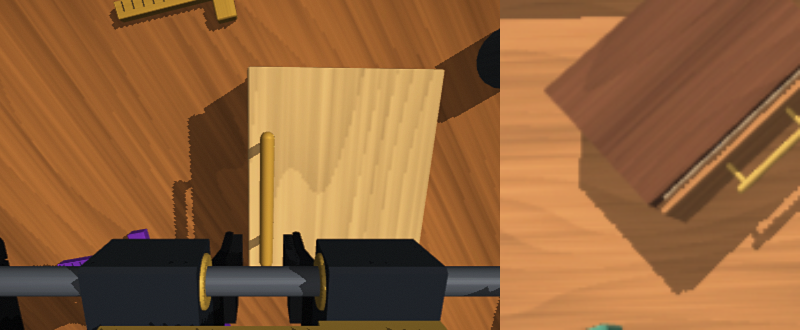

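The bar is between the fingers at column 327 (326 predicted), and the drawer looks shut in the top view. Descending onto the lid handle.

send_rows([
  [0,0,0,0,0.1,0.8,0.25],
  [0,0,0,0,0.1,1.6,0.25],
  [0,0,0,0,0.1,2.4,0.25],
  [0,0,0,0,0.1,3.0,0.25],
  [0,0,0,0,0.1,3.3,0.25],
  [0,0,0,0,0.1,3.3,0.25],
])

```text
time_s: 27.05
position: [0.42, -0.2741, 0.0712]
tcp_rot: [[0.519, 0.855, -0.003], [0.855, -0.519, 0.003], [0.001, -0.004, -1.0]]
force: [-0.5, 0.3, 0.4]
opening: 0.25
grasp_force: 0.0
```

send_rows([
  [0,0,0,0,0,0,0],
  [0,0,0,0,0,0,0],
  [0,0,0,0,0,0,0],
  [0,0,0,0,0,0,0],
  [0,0,0,0,0,0,0],
])

```text
time_s: 27.47
position: [0.4191, -0.2747, 0.0734]
tcp_rot: [[0.52, 0.854, -0.003], [0.854, -0.52, 0.002], [0.001, -0.004, -1.0]]
force: [-5.4, 1.8, 3.0]
opening: 0.11
grasp_force: 30.0
```

Run:
```python
import numpy as np
for t in list(range(0,100,6))+[100,101,102]:
    a=np.radians(16.6+t); print(t,round((.151-.1576*np.cos(a))/.03,2),round(-(.1576*np.sin(a)-.045)/.03,2))
```

```text
0 -0.0 -0.0
6 0.18 -0.52
12 0.42 -1.01
18 0.71 -1.48
24 1.04 -1.92
30 1.42 -2.32
36 1.84 -2.67
42 2.3 -2.98
48 2.78 -3.25
54 3.29 -3.46
60 3.82 -3.61
66 4.36 -3.71
72 4.9 -3.75
78 5.45 -3.74
84 6.0 -3.66
90 6.53 -3.53
96 7.05 -3.35
100 7.39 -3.2
101 7.47 -3.16
102 7.55 -3.11
```

send_rows([
  [0,0,0,0.0,0.09,-0.26,0],
  [0,0,0,0.0,0.18,-0.52,0],
  [0,0,0,0.0,0.3,-0.77,0],
  [0,0,0,0.0,0.42,-1.01,0],
  [0,0,0,0.0,0.56,-1.25,0],
  [0,0,0,0.0,0.71,-1.48,0],
  [0,0,0,0.0,0.87,-1.7,0],
  [0,0,0,0.0,1.04,-1.92,0],
  [0,0,0,0.0,1.23,-2.12,0],
  [0,0,0,0.0,1.42,-2.32,0],
  [0,0,0,0.0,1.42,-2.32,0],
])

```text
time_s: 28.38
position: [0.4602, -0.3002, 0.1439]
tcp_rot: [[0.521, 0.854, 0.005], [0.854, -0.521, -0.003], [-0.0, 0.006, -1.0]]
force: [3.5, 0.4, -3.9]
opening: 0.117
grasp_force: 30.0
```

send_rows([
  [0,0,0,0,0.2,-0.18,0],
  [0,0,0,0,0.42,-0.35,0],
  [0,0,0,0,0.65,-0.51,0],
  [0,0,0,0,0.88,-0.66,0],
  [0,0,0,0,1.12,-0.8,0],
  [0,0,0,0,1.36,-0.93,0],
  [0,0,0,0,1.61,-1.04,0],
  [0,0,0,0,1.87,-1.14,0],
  [0,0,0,0,2.13,-1.22,0],
  [0,0,0,0,2.4,-1.29,0],
  [0,0,0,0,2.67,-1.34,0],
  [0,0,0,0,2.94,-1.39,0],
  [0,0,0,0,3.2,-1.41,0],
  [0,0,0,0,3.48,-1.43,0],
  [0,0,0,0,3.75,-1.43,0],
  [0,0,0,0,4.03,-1.42,0],
  [0,0,0,0,4.03,-1.42,0],
])

```text
time_s: 29.8
position: [0.5591, -0.361, 0.1832]
tcp_rot: [[0.52, 0.854, -0.005], [0.854, -0.52, 0.003], [-0.0, -0.006, -1.0]]
force: [-3.6, -2.9, -25.6]
opening: 0.113
grasp_force: 30.0
```

send_rows([
  [0,0,0,0,0.1,0.12,0],
  [0,0,0,0,0.28,0.16,0],
  [0,0,0,0,0.55,0.22,0],
  [0,0,0,0,0.82,0.28,0],
  [0,0,0,0,1.08,0.36,0],
  [0,0,0,0,1.34,0.45,0],
  [0,0,0,0,1.5,0.5,0],
  [0,0,0,0,1.6,0.53,0],
  [0,0,0,0,1.7,0.57,0],
  [0,0,0,0,1.7,0.57,0],
])

```text
time_s: 30.63
position: [0.6028, -0.3881, 0.1704]
tcp_rot: [[0.52, 0.854, -0.002], [0.854, -0.52, -0.001], [-0.002, -0.002, -1.0]]
force: [-7.2, -0.7, -11.3]
opening: 0.114
grasp_force: 30.0
```

send_rows([
  [0,0,0,0,0.1,0.07,0],
  [0,0,0,0,0.2,0.13,0],
  [0,0,0,0,0.3,0.19,0],
  [0,0,0,0,0.4,0.25,0],
  [0,0,0,0,0.4,0.25,0],
])

```text
time_s: 31.05
position: [0.6056, -0.3897, 0.1685]
tcp_rot: [[0.519, 0.854, -0.018], [0.855, -0.519, 0.008], [-0.003, -0.02, -1.0]]
force: [-27.1, 11.9, 15.6]
opening: 0.117
grasp_force: 30.0
```

At the stop: the force is building and the motion has halted. Releasing and rising clear.

send_rows([
  [0,0,0,0,-0.2,-0.1,0.2],
  [0,0,0,0,-0.25,-0.1,0.2],
  [0,0,0,0,-0.25,-0.1,0.2],
  [0,0,0,0,-0.25,-1,0.2],
  [0,0,0,0,-0.25,-2,0.2],
  [0,0,0,0,-0.25,-3,0.2],
  [0,0,0,0,-0.25,-4,0.2],
  [0,0,0,0,-0.25,-4,0.2],
])

```text
time_s: 31.72
position: [0.6149, -0.394, 0.2979]
tcp_rot: [[0.519, 0.854, 0.025], [0.855, -0.519, -0.019], [-0.003, 0.031, -1.0]]
force: [0.2, -0.4, 1.4]
opening: 0.204
grasp_force: 0.0
```

Run:
```python
from h import *
s=read_state(); print(s['position'],s['force'])
cap('top','t14'); gauges('t14'); t,K,E=ld('t14'); sd,Ks,Es=cap('side','s14')
cv2.imwrite('pics/c12.png',np.hstack([cv2.resize(t[130:270,320:500],(450,350)),cv2.resize(sd[160:300,250:390],(350,350))]))
```

```text
[ 0.61494274 -0.3939792   0.2978668 ] [ 0.1782785  -0.41189143  1.35476827]
```

View pics/c12.png

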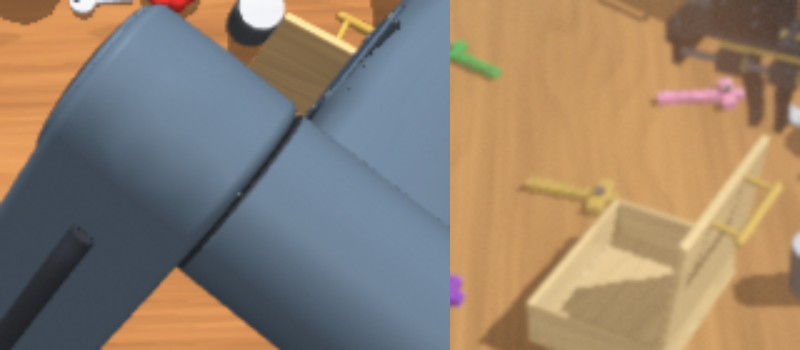

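The side view shows the lid open and leaning back, with the depth gauge still at its place; the arm blocks the top view. Now I'll measure the depth gauge's axis from the earlier clear picture t12, and check it at hover.

```bash
cat >> h.py <<'E'
def dgauge(fn,roi,z=.012):
    i,K,E=ld(fn); H,S,V=cv2.split(cv2.cvtColor(i,cv2.COLOR_BGR2HSV))
    a,r,c=blobs(i,(H>=17)&(H<=30)&(S>130)&(V>120),roi)[0]
    m=np.zeros(i.shape[:2],np.uint8);cv2.drawContours(m,[c],-1,1,-1);v,u=np.nonzero(m)
    P=np.array([onz(K,E,*q,z)[:2] for q in zip(u,v)],np.float32)
    d=np.array([1.,0]); 
    for _ in range(5):
        s=P@d; lo,hi=s.min(),s.max(); q=P[(s<lo+.55*(hi-lo))&(s>lo+.05*(hi-lo))]
        f=cv2.fitLine(q,cv2.DIST_HUBER,0,.01,.01).ravel(); d=f[:2]*np.sign(f[0]); s=P@d
    n=np.array([-d[1],d[0]]); o=d*(s.min()+s.max())/2+n*(f[2:]@n)
    print('dg origin',np.round(o,4),'yaw',round(float(np.degrees(np.arctan2(d[1],d[0]))),1),'len',round(float(s.max()-s.min()),4)); return o,d
E
python3 - <<'E'
from h import *
o,d=dgauge('t12',(335,190,385,255)); yaw=np.degrees(np.arctan2(d[1],d[0]))
p=o-.012*d; print(p,to([*p,.3],yaw-90))
E
```

```text
dg origin [ 0.4405 -0.0758] yaw -19.2 len 0.126
[ 0.42919797 -0.07189083] ([0.19, -0.13, 15.58], [5.95, -10.74, -0.53])
```

send_rows([
  [0,0,15.58,5.95,-10.74,0,0.5],
  [0,0,15.58,5.95,-10.74,0,0.5],
  [0,0,15.58,5.95,-10.74,0,0.5],
  [0,0,15.58,5.95,-10.74,0,0.5],
  [0,0,15.58,5.95,-10.74,0,0.5],
  [0,0,15.58,5.95,-10.74,0,0.5],
  [0,0,15.58,5.95,-10.74,0,0.5],
  [0,0,15.58,5.95,-10.74,0,0.5],
  [0,0,15.58,5.95,-10.74,0,0.5],
  [0,0,15.58,5.95,-10.74,0,0.5],
  [0,0,15.58,5.95,-10.74,2,0.5],
  [0,0,15.58,5.95,-10.74,4,0.5],
  [0,0,15.58,5.95,-10.74,6,0.5],
  [0,0,15.58,5.95,-10.74,7,0.5],
  [0,0,15.58,5.95,-10.74,7.5,0.5],
  [0,0,15.58,5.95,-10.74,7.5,0.5],
  [0,0,15.58,5.95,-10.74,7.5,0.5],
])

```text
time_s: 33.23
position: [0.4247, -0.0693, 0.0531]
tcp_rot: [[0.944, -0.33, -0.004], [-0.33, -0.944, 0.002], [-0.004, -0.001, -1.0]]
force: [1.0, 0.7, 0.4]
opening: 0.502
grasp_force: 0.0
```

Run:
```python
from h import *
s=read_state(); print(s['position'],np.round(s['tcp_rot'],3).tolist(),to([.4292,-.0719,-.02],-109.2))
i,K,E=cap('wrist','w15'); cv2.imwrite('pics/c13.png',i)
print(proj(K,E,[.4292,-.0719,.012]),proj(K,E,[.381,-.055,.012]),proj(K,E,[.4783,-.0889,.012]))
```

```text
[ 0.4247231  -0.06932078  0.05305655] [[0.944, -0.33, -0.004], [-0.33, -0.944, 0.002], [-0.004, -0.001, -1.0]] ([-0.01, 0.05, -0.02], [0.18, 0.03, 2.43])
[323.27470039 205.2759307 ] [323.24490738 267.42573725] [323.01844882 134.22165638]
```

View pics/c13.png

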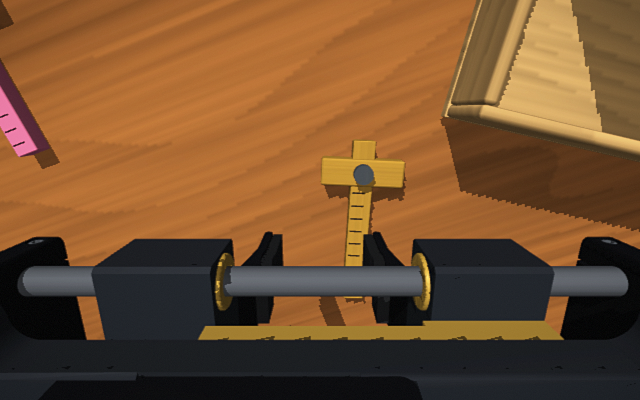

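The gauge has been knocked: it now lies about 20 mm to the right, with its crosspiece at pixel (363,174) and its beam running down to (355,260). I'll re-measure it from this picture.

Run:
```python
from h import *
i,K,E=ld('w15')
a=onz(K,E,364,141,.012)[:2]; b=onz(K,E,356,250,.012)[:2]; c1=onz(K,E,322,172,.014)[:2];c2=onz(K,E,405,175,.014)[:2]
d=(a-b)/np.linalg.norm(a-b); yaw=np.degrees(np.arctan2(d[1],d[0])); o=a-.063*d
cx=c2-c1; print('yaw beam',yaw,'yaw cross+90',np.degrees(np.arctan2(cx[1],cx[0]))+90,'cross len',np.linalg.norm(cx),'origin',o,'from cross',(c1+c2)/2-.04*d)
H,S,V=cv2.split(cv2.cvtColor(i,cv2.COLOR_BGR2HSV))
m=(H>=15)&(H<=30)&(S>150)&(V>120)
for v in(150,200,220,240,255): 
    u=np.nonzero(m[v,300:420])[0]+300; print(v,u.min() if len(u) else 0,u.max() if len(u) else 0)
p=o-.012*d; print(to([*p,.0531],yaw-90))
```

```text
yaw beam -21.58549309357701 yaw cross+90 -21.42327975962276 cross len 0.059679249342128954 origin [ 0.40573213 -0.09141475] from cross [ 0.40547583 -0.09252337]
150 353 375
200 350 370
220 348 368
240 347 362
255 346 419
([-0.01, 0.01, 0.46], [-0.8, 0.88, 0.06])
```

send_rows([
  [0,0,0.46,-0.8,0.88,0,0.5],
  [0,0,0.46,-0.8,0.88,0,0.5],
  [0,0,0.46,-0.8,0.88,0.6,0.5],
  [0,0,0.46,-0.8,0.88,1.4,0.5],
  [0,0,0.46,-0.8,0.88,2,0.5],
  [0,0,0.46,-0.8,0.88,2.3,0.5],
  [0,0,0.46,-0.8,0.88,2.43,0.5],
  [0,0,0.46,-0.8,0.88,2.43,0.5],
])

```text
time_s: 33.95
position: [0.3959, -0.0878, -0.0167]
tcp_rot: [[0.93, -0.367, 0.003], [-0.367, -0.93, -0.001], [0.003, 0.0, -1.0]]
force: [-0.5, -0.1, -0.3]
opening: 0.503
grasp_force: 0.0
```

send_rows([
  [0,0,0,0,0,0,0],
  [0,0,0,0,0,0,0],
  [0,0,0,0,0,0,0],
  [0,0,0,0,0,0,0],
  [0,0,0,0,0,0,0],
  [0,0,0,0,0,0,0],
  [0,0,0,0,0,0,0],
])

```text
time_s: 34.53
position: [0.3944, -0.0871, -0.0172]
tcp_rot: [[0.93, -0.367, 0.001], [-0.367, -0.93, -0.0], [0.001, 0.0, -1.0]]
force: [0.7, 0.5, 4.4]
opening: 0.173
grasp_force: 30.0
```

send_rows([
  [0,0,0,0,0,-1,0],
  [0,0,0,0,0,-2.2,0],
  [0,0,0,0,0,-3.4,0],
  [0,0,0,0,0,-4.6,0],
  [0,0,0,0,0,-5.5,0],
  [0,0,0,0,0,-5.5,0],
])

```text
time_s: 35.03
position: [0.3969, -0.0883, 0.1516]
tcp_rot: [[0.93, -0.367, 0.009], [-0.367, -0.93, -0.005], [0.01, 0.001, -1.0]]
force: [0.7, -1.0, -2.0]
opening: 0.169
grasp_force: 30.0
```

Run:
```python
from h import *
s=read_state(); print(s['position'],s['opening'],to([.4514,-.3052,.15],-31.3))
```

```text
[ 0.39694983 -0.08832818  0.15160597] 0.168809375231778 ([0.09, -0.09, -16.05], [4.34, 6.06, 0.1])
```

send_rows([
  [0,0,-16,4.34,6.06,0,0],
  [0,0,-16,4.34,6.06,0,0],
  [0,0,-16,4.34,6.06,0,0],
  [0,0,-16,4.34,6.06,0,0],
  [0,0,-16,4.34,6.06,0,0],
  [0,0,-16,4.34,6.06,0,0],
  [0,0,-16,4.34,6.06,0,0],
  [0,0,-16,4.34,6.06,0,0],
  [0,0,-16,4.34,6.06,0,0],
  [0,0,-16,4.34,6.06,0,0],
  [0,0,-16,4.34,6.06,0,0],
  [0,0,-16,4.34,6.06,0,0],
  [0,0,-16,4.34,6.06,0,0],
  [0,0,-16,4.34,6.06,0,0],
  [0,0,-16,4.34,6.06,0,0],
])

```text
time_s: 36.28
position: [0.448, -0.3034, 0.1464]
tcp_rot: [[0.524, 0.852, -0.001], [0.852, -0.524, 0.001], [0.0, -0.002, -1.0]]
force: [-0.5, 0.0, -2.2]
opening: 0.163
grasp_force: 30.0
```

Run:
```python
from h import *
s=read_state(); print(s['position'],s['opening'],s['grasp_force'],to([.4514,-.3052,-.006],-31.3))
i,K,E=cap('wrist','w16'); cv2.imwrite('pics/c14.png',i)
o=np.array([.479,-.308]);x=np.array([.854,-.52]);y=np.array([.52,.854])
for a,b in((-.0745,.097),(.0745,.097),(-.0745,0)): print(np.round(proj(K,E,[*(o+a*x+b*y),.06])))
```

```text
[ 0.44796224 -0.3034378   0.14642767] 0.16286610658134926 29.99929815530777 ([-0.02, -0.01, -0.06], [0.01, 0.14, 5.08])
[264.  64.]
[452.  62.]
[270. 183.]
```

View pics/c14.png

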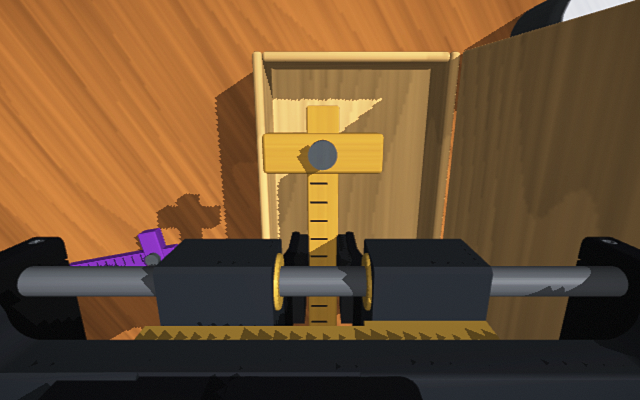

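The gauge hangs over the open case: crosspiece at (322,153), inner walls at columns 270 and 452, so it fits. (That's more pictures viewed than the 14 allowed, so from here I use numbers only.) Lowering and releasing.

send_rows([
  [0,0,0,0,0.14,1,0],
  [0,0,0,0,0.14,2,0],
  [0,0,0,0,0.14,3,0],
  [0,0,0,0,0.14,4,0],
  [0,0,0,0,0.14,4.6,0],
  [0,0,0,0,0.14,4.95,0],
  [0,0,0,0,0.14,4.95,0],
  [0,0,0,0,0.14,4.95,0.35],
  [0,0,0,0,0.14,4.95,0.35],
  [0,0,0,0,0.14,4.95,0.35],
  [0,0,0,0,0.14,4.95,0.35],
])

```text
time_s: 37.25
position: [0.4531, -0.3071, 0.0006]
tcp_rot: [[0.523, 0.852, 0.002], [0.852, -0.523, -0.002], [-0.001, 0.003, -1.0]]
force: [-0.3, 0.1, 0.2]
opening: 0.325
grasp_force: 0.0
```

send_rows([
  [0,0,0,0,0,-1,0.35],
  [0,0,0,0,0,-2,0.35],
  [0,0,0,0,0,-3,0.35],
  [0,0,0,0,0,-4.2,0.35],
  [0,0,0,0,0,-5.4,0.2],
  [0,0,0,0,0,-6.6,0.2],
  [0,0,0,0,0,-7.8,0.2],
  [0,0,0,0,0,-9,0.2],
  [0,0,0,0,0,-10,0.2],
  [0,0,0,0,0,-10,0.2],
  [0,0,0,0,0,-10,0.2],
])

```text
time_s: 38.17
position: [0.4529, -0.3068, 0.3023]
tcp_rot: [[0.523, 0.852, 0.005], [0.852, -0.523, -0.005], [-0.002, 0.007, -1.0]]
force: [-0.2, -0.2, -1.0]
opening: 0.198
grasp_force: 0.0
```

Run:
```python
from h import *
s=read_state(); print(s['position'],s['force'],s['opening'])
i,K,E=cap('wrist','w17'); H,S,V=cv2.split(cv2.cvtColor(i,cv2.COLOR_BGR2HSV))
o=np.array([.479,-.308]);x=np.array([.854,-.52]);y=np.array([.52,.854])
print('expect px',[np.round(proj(K,E,[*(o-.025*x+b*y),.021])).tolist() for b in(-.063,0,.04,.063)])
for a,r,c in blobs(i,(H>=17)&(H<=30)&(S>150)&(V>100),(180,60,480,262),150): print(a,np.round(r[0]),wrect(c,K,E,.021))
sd,Ks,Es=cap('side','s17'); h=cv2.cvtColor(sd,cv2.COLOR_BGR2HSV)
H,S,V=cv2.split(h)
print('handle expected open',np.round(proj(Ks,Es,[.609,-.392,.203])))
for a,r,c in blobs(sd,(H>=17)&(H<=30)&(S>140)&(V>120),(240,150,420,330),10): print('s',a,np.round(r[0]),np.round(r[1]))
print(to([.604,-.3905,.30],-31.3))
```

```text
[ 0.45285607 -0.30683585  0.30225748] [-0.16020127 -0.18265465 -0.99035459] 0.19779197680752691
expect px [[320.0, 195.0], [320.0, 153.0], [319.0, 125.0], [319.0, 108.0]]
1307.0 [320. 152.] (array([ 458.7, -295.9], dtype=float32), 58.3, 124.6, 58.5)
handle expected open [374. 246.]
([-0.01, -0.0, -0.05], [0.24, 5.82, -0.05])
```

The depth gauge reads at (0.4587, −0.2959), inside the case. Now back above the lid handle to close it.

send_rows([
  [0,0,0,0.2,5.85,0,0.25],
  [0,0,0,0.2,5.85,0,0.25],
  [0,0,0,0.2,5.85,0,0.25],
  [0,0,0,0.2,5.85,0,0.25],
  [0,0,0,0.2,5.85,0,0.25],
  [0,0,0,0.2,5.85,0,0.25],
  [0,0,0,0.2,5.85,0,0.25],
  [0,0,0,0.2,5.85,0,0.25],
])

```text
time_s: 38.93
position: [0.6033, -0.3917, 0.2976]
tcp_rot: [[0.523, 0.852, -0.003], [0.852, -0.523, 0.003], [0.001, -0.004, -1.0]]
force: [-0.5, 0.4, -0.1]
opening: 0.253
grasp_force: 0.0
```

Run:
```python
from h import *
s=read_state(); print(s['position'],to([.606,-.3895,.167],-31.3))
i,K,E=cap('wrist','w18'); H,S,V=cv2.split(cv2.cvtColor(i,cv2.COLOR_BGR2HSV))
h=np.array([.5496,-.3513]);x=np.array([.854,-.52]);y=np.array([.52,.854])
print('bar expect',[np.round(proj(K,E,[*(h+.0713*x+b*y),.201])).tolist() for b in(0,.02,.05)])
m=(H>=17)&(H<=28)&(S>140)&(V>90)
for v in range(90,262,12):
    u=np.nonzero(m[v,270:380])[0]+270; print(v,(u.min(),u.max(),len(u)) if len(u) else '-',end=' ')
```

```text
[ 0.60329798 -0.39172804  0.29758425] ([-0.04, -0.01, -0.05], [0.11, 0.05, 4.35])
bar expect [[328.0, 186.0], [328.0, 165.0], [328.0, 130.0]]
90 (np.int64(283), np.int64(283), 1) 102 (np.int64(271), np.int64(271), 1) 114 - 126 (np.int64(320), np.int64(329), 10) 138 (np.int64(272), np.int64(330), 47) 150 (np.int64(319), np.int64(330), 12) 162 (np.int64(273), np.int64(330), 13) 174 (np.int64(274), np.int64(330), 13) 186 (np.int64(319), np.int64(330), 12) 198 (np.int64(319), np.int64(329), 11) 210 (np.int64(319), np.int64(329), 11) 222 (np.int64(319), np.int64(329), 11) 234 (np.int64(294), np.int64(329), 36) 246 - 258 (np.int64(270), np.int64(379), 2)
```

The bar is at column 325, within 2 mm of the plan. Descending and gripping.

send_rows([
  [0,0,0,0,0.05,1,0.26],
  [0,0,0,0,0.05,2,0.26],
  [0,0,0,0,0.05,3,0.26],
  [0,0,0,0,0.05,3.8,0.26],
  [0,0,0,0,0.05,4.3,0.26],
  [0,0,0,0,0.05,4.3,0.26],
])

```text
time_s: 39.48
position: [0.6026, -0.391, 0.1661]
tcp_rot: [[0.523, 0.852, -0.007], [0.852, -0.523, 0.006], [0.001, -0.009, -1.0]]
force: [0.2, 0.8, -0.1]
opening: 0.263
grasp_force: 0.0
```

send_rows([
  [0,0,0,0,0,0,0],
  [0,0,0,0,0,0,0],
  [0,0,0,0,0,0,0],
  [0,0,0,0,0,0,0],
  [0,0,0,0,0,0,0],
])

```text
time_s: 39.9
position: [0.604, -0.3926, 0.1719]
tcp_rot: [[0.523, 0.852, -0.004], [0.852, -0.523, 0.002], [-0.001, -0.004, -1.0]]
force: [-5.5, 3.3, 2.3]
opening: 0.113
grasp_force: 30.0
```

Run:
```python
import numpy as np
f=lambda t:np.array([-.1576*np.cos(np.radians(16.6+t)),-.1576*np.sin(np.radians(16.6+t))])/.03
for b,e in((99,69),(69,36),(36,0)):
  print([np.round(f(t)-f(b),2).tolist() for t in range(b-3,e-1,-3)])
```

```text
[[-0.25, -0.11], [-0.51, -0.21], [-0.77, -0.3], [-1.03, -0.37], [-1.3, -0.43], [-1.58, -0.47], [-1.85, -0.5], [-2.12, -0.51], [-2.4, -0.51], [-2.67, -0.5]]
[[-0.27, 0.03], [-0.55, 0.07], [-0.81, 0.13], [-1.08, 0.2], [-1.34, 0.28], [-1.6, 0.38], [-1.85, 0.49], [-2.1, 0.62], [-2.33, 0.75], [-2.56, 0.9], [-2.79, 1.06]]
[[-0.21, 0.17], [-0.42, 0.36], [-0.61, 0.55], [-0.8, 0.75], [-0.97, 0.97], [-1.13, 1.19], [-1.28, 1.42], [-1.42, 1.66], [-1.55, 1.9], [-1.66, 2.15], [-1.76, 2.41], [-1.84, 2.67]]
```

send_rows([
  [0,0,0,0,-0.25,-0.11,0],
  [0,0,0,0,-0.51,-0.21,0],
  [0,0,0,0,-0.77,-0.3,0],
  [0,0,0,0,-1.03,-0.37,0],
  [0,0,0,0,-1.3,-0.43,0],
  [0,0,0,0,-1.58,-0.47,0],
  [0,0,0,0,-1.85,-0.5,0],
  [0,0,0,0,-2.12,-0.51,0],
  [0,0,0,0,-2.4,-0.51,0],
  [0,0,0,0,-2.67,-0.5,0],
  [0,0,0,0,-2.67,-0.5,0],
])

```text
time_s: 40.82
position: [0.5375, -0.3515, 0.1884]
tcp_rot: [[0.523, 0.852, 0.003], [0.852, -0.523, -0.002], [-0.001, 0.003, -1.0]]
force: [0.0, 0.0, 10.6]
opening: 0.114
grasp_force: 30.0
```

send_rows([
  [0,0,0,0,-0.27,0.02,0],
  [0,0,0,0,-0.55,0.06,0],
  [0,0,0,0,-0.81,0.12,0],
  [0,0,0,0,-1.08,0.2,0],
  [0,0,0,0,-1.34,0.28,0],
  [0,0,0,0,-1.6,0.38,0],
  [0,0,0,0,-1.85,0.49,0],
  [0,0,0,0,-2.1,0.62,0],
  [0,0,0,0,-2.33,0.75,0],
  [0,0,0,0,-2.56,0.9,0],
  [0,0,0,0,-2.79,1.06,0],
  [0,0,0,0,-2.79,1.06,0],
])

```text
time_s: 41.82
position: [0.4624, -0.3051, 0.1534]
tcp_rot: [[0.523, 0.853, -0.006], [0.853, -0.523, 0.004], [0.0, -0.008, -1.0]]
force: [-6.0, 2.8, 5.3]
opening: 0.111
grasp_force: 30.0
```

send_rows([
  [0,0,0,0,-0.21,0.17,0],
  [0,0,0,0,-0.42,0.36,0],
  [0,0,0,0,-0.61,0.55,0],
  [0,0,0,0,-0.8,0.75,0],
  [0,0,0,0,-0.97,0.97,0],
  [0,0,0,0,-1.13,1.19,0],
  [0,0,0,0,-1.28,1.42,0],
  [0,0,0,0,-1.42,1.66,0],
  [0,0,0,0,-1.55,1.9,0],
  [0,0,0,0,-1.66,2.15,0],
  [0,0,0,0,-1.76,2.41,0],
  [0,0,0,0,-1.76,2.41,0],
])

```text
time_s: 42.82
position: [0.4175, -0.2773, 0.0795]
tcp_rot: [[0.522, 0.853, -0.008], [0.853, -0.522, 0.006], [0.001, -0.01, -1.0]]
force: [-4.6, 1.7, 0.4]
opening: 0.113
grasp_force: 30.0
```

send_rows([
  [0,0,0,0,-0.02,0.12,0],
  [0,0,0,0,-0.03,0.24,0],
  [0,0,0,0,-0.05,0.36,0],
  [0,0,0,0,-0.05,0.45,0],
  [0,0,0,0,-0.05,0.45,0],
])

```text
time_s: 43.23
position: [0.4147, -0.2755, 0.0688]
tcp_rot: [[0.521, 0.853, -0.011], [0.853, -0.521, 0.008], [0.001, -0.014, -1.0]]
force: [-13.4, 4.1, 21.7]
opening: 0.113
grasp_force: 30.0
```

send_rows([
  [0,0,0,0,0.08,0.05,0],
  [0,0,0,0,0.12,0.1,0],
  [0,0,0,0,0.12,0.15,0],
  [0,0,0,0,0.12,0.15,0],
])

```text
time_s: 43.57
position: [0.4148, -0.275, 0.0657]
tcp_rot: [[0.52, 0.854, -0.017], [0.854, -0.52, 0.012], [0.002, -0.02, -1.0]]
force: [-20.9, 7.7, 38.5]
opening: 0.112
grasp_force: 30.0
```

The lid resists at 38 N, so it has very likely seated. I'll release, rise, and measure the handle height from the cameras.

send_rows([
  [0,0,0,0,0.1,-0.1,0],
  [0,0,0,0,0.1,-0.15,0.25],
  [0,0,0,0,0.1,-0.15,0.25],
  [0,0,0,0,0.1,-0.15,0.25],
  [0,0,0,0,0.1,-1.2,0.25],
  [0,0,0,0,0.1,-2.4,0.25],
  [0,0,0,0,0.1,-3.6,0.25],
  [0,0,0,0,0.1,-4.6,0],
  [0,0,0,0,0.1,-4.6,0],
  [0,0,0,0,0.1,-4.6,0],
])

```text
time_s: 44.4
position: [0.427, -0.284, 0.2032]
tcp_rot: [[0.523, 0.852, 0.004], [0.852, -0.523, -0.004], [-0.001, 0.005, -1.0]]
force: [0.1, -0.3, 0.4]
opening: 0.103
grasp_force: 0.0
```

Run:
```python
from h import *
s=read_state(); print(s['position'],s['force'],s['opening'])
w,K,E=cap('wrist','w19'); t,Kt,Et=cap('top','t19'); sd,Ks,Es=cap('side','s19')
h=np.array([.5496,-.3513]);x=np.array([.854,-.52]);y=np.array([.52,.854])
H,S,V=cv2.split(cv2.cvtColor(sd,cv2.COLOR_BGR2HSV))
H0,S0,V0=cv2.split(cv2.cvtColor(ld('side0')[0],cv2.COLOR_BGR2HSV))
for th in(0,.04,.1):
  a=np.radians(16.6)+th; P=lambda b:[*(h-.1576*np.cos(a)*x+b*y),.0605+.1576*np.sin(a)]
  print(th,'side',np.round(proj(Ks,Es,P(.05)),1),np.round(proj(Ks,Es,P(-.05)),1),'wrist',np.round(proj(K,E,P(.05)),1))
for n,(H,S,V) in(('before',(H0,S0,V0)),('now',(H,S,V))):
  for a,r,c in blobs(sd,(H>=15)&(H<=30)&(S>150)&(V>100),(285,225,325,275),8): print(n,a,np.round(r[0],1),np.round(r[1],1),cv2.boundingRect(c))
```

```text
[ 0.42697551 -0.28399894  0.20316263] [ 0.08051181 -0.27592971  0.44063796] 0.10293258878816199
0 side [311.1 238.8] [293.9 259. ] wrist [308.6 130.4]
0.04 side [311.5 237.4] [294.3 257.6] wrist [310.6 130.8]
0.1 side [312.4 235.4] [295.2 255.6] wrist [314.3 131.4]
```

I'll press the lid down with the shut fingers on top of the bar. This also measures the bar's height.

Run:
```python
from h import *
print(to([.4195,-.273,.095],-31.3))
w,K,E=ld('w19'); H,S,V=cv2.split(cv2.cvtColor(w,cv2.COLOR_BGR2HSV)); m=(H>=17)&(H<=28)&(S>140)&(V>90)
for v in range(124,262,12):
    u=np.nonzero(m[v,280:380])[0]+280; print(v,(int(u.min()),int(u.max()),len(u)) if len(u) else '-',end=' ')
h=np.array([.5496,-.3513]);x=np.array([.854,-.52]);y=np.array([.52,.854])
for th in(0,.05,.1):
  a=np.radians(16.6)+th; print(th,[np.round(proj(K,E,[*(h-.1576*np.cos(a)*x+b*y),.0605+.1576*np.sin(a)])).tolist() for b in(.02,0)])
```

```text
([-0.03, -0.01, -0.05], [0.16, -0.3, 3.49])
124 (293, 310, 11) 136 (299, 312, 13) 148 (301, 312, 12) 160 (300, 312, 13) 172 (294, 312, 13) 184 (300, 312, 12) 196 (300, 312, 12) 208 (302, 312, 11) 220 (295, 312, 15) 232 (305, 347, 9) 244 - 256 (288, 357, 8) 0 [[309.0, 165.0], [309.0, 186.0]]
0.05 [[312.0, 166.0], [312.0, 188.0]]
0.1 [[315.0, 167.0], [315.0, 190.0]]
```

send_rows([
  [0,0,0,0.16,-0.4,1,0],
  [0,0,0,0.16,-0.4,2,0],
  [0,0,0,0.16,-0.4,2.8,0],
  [0,0,0,0.16,-0.4,3.3,0],
  [0,0,0,0.16,-0.4,3.5,0],
  [0,0,0,0.16,-0.4,3.6,0],
  [0,0,0,0.16,-0.4,3.6,0],
])

```text
time_s: 45.13
position: [0.4176, -0.2722, 0.0919]
tcp_rot: [[0.523, 0.852, -0.002], [0.852, -0.523, 0.002], [0.001, -0.002, -1.0]]
force: [-0.2, -0.4, 0.5]
opening: 0.008
grasp_force: 0.0
```

send_rows([
  [0,0,0,0,0,0.05,0],
  [0,0,0,0,0,0.1,0],
  [0,0,0,0,0,0.1,0],
])

```text
time_s: 45.38
position: [0.4185, -0.273, 0.0905]
tcp_rot: [[0.523, 0.852, 0.001], [0.852, -0.523, -0.001], [-0.0, 0.001, -1.0]]
force: [1.0, 0.0, 0.1]
opening: 0.008
grasp_force: 0.0
```

send_rows([
  [0,0,0,0,0,0.06,0],
  [0,0,0,0,0,0.12,0],
  [0,0,0,0,0,0.12,0],
])

```text
time_s: 45.63
position: [0.418, -0.2726, 0.0863]
tcp_rot: [[0.523, 0.852, 0.0], [0.852, -0.523, -0.0], [-0.0, 0.0, -1.0]]
force: [-0.4, -0.0, -0.3]
opening: 0.005
grasp_force: 0.0
```

send_rows([
  [0,0,0,0,0,0.06,0],
  [0,0,0,0,0,0.06,0],
])

```text
time_s: 45.8
position: [0.4182, -0.2727, 0.0844]
tcp_rot: [[0.523, 0.852, 0.0], [0.852, -0.523, -0.0], [-0.0, 0.0, -1.0]]
force: [-0.5, -0.4, -0.1]
opening: 0.005
grasp_force: 0.1
```

send_rows([
  [0,0,0,0,0,0.07,0],
  [0,0,0,0,0,0.07,0],
])

```text
time_s: 45.97
position: [0.4182, -0.2727, 0.084]
tcp_rot: [[0.523, 0.852, 0.0], [0.852, -0.523, -0.001], [-0.0, 0.001, -1.0]]
force: [-2.0, 1.9, 13.9]
opening: 0.005
grasp_force: 6.7
```

send_rows([
  [0,0,0,0,0,0.07,0],
  [0,0,0,0,0,0.07,0],
])

```text
time_s: 46.13
position: [0.4182, -0.2728, 0.0837]
tcp_rot: [[0.523, 0.853, 0.001], [0.853, -0.523, -0.001], [-0.001, 0.001, -1.0]]
force: [-5.4, 4.5, 28.2]
opening: 0.007
grasp_force: 14.0
```

Run:
```python
from h import *
s=read_state(); print(s['position'],s['force'])
w,K,E=cap('wrist','w20'); H,S,V=cv2.split(cv2.cvtColor(w,cv2.COLOR_BGR2HSV)); m=(H>=15)&(H<=28)&(S>140)&(V>80)
for v in range(80,262,12):
    u=np.nonzero(m[v,270:380])[0]+270; print(v,(int(u.min()),int(u.max()),len(u)) if len(u) else '-',end=' ')
h=np.array([.5496,-.3513]);x=np.array([.854,-.52]);y=np.array([.52,.854])
for th in(0,.1): 
  a=np.radians(16.6)+th; print(th,[np.round(proj(K,E,[*(h-.1576*np.cos(a)*x+b*y),.0605+.1576*np.sin(a)])).tolist() for b in(.05,.02,0)])
```

```text
[ 0.41822919 -0.27276661  0.08368546] [-5.4039354   4.48855881 28.24086185]
80 (298, 309, 2) 92 (299, 300, 2) 104 (298, 299, 2) 116 (299, 299, 1) 128 - 140 (301, 322, 6) 152 (310, 331, 20) 164 (302, 331, 24) 176 (302, 331, 21) 188 (300, 331, 21) 200 (310, 331, 20) 212 (301, 330, 20) 224 (300, 330, 19) 236 (300, 300, 1) 248 - 260 (303, 341, 9) 0 [[326.0, 154.0], [326.0, 209.0], [326.0, 243.0]]
0.1 [[338.0, 158.0], [337.0, 218.0], [337.0, 255.0]]
```

That's a stiff stop, 28 N over 0.3 mm, where the hinge alone would give way at about 2 N, so the lid is fully shut. I'll lift off, check the drawer handle position from the top view, and hand in.

send_rows([
  [0,0,0,0,0,-0.5,0],
  [0,0,0,0,0,-1.5,0],
  [0,0,0,0,0,-2.7,0],
  [0,0,0,0,0,-4,0],
  [0,0,0,0,0,-5,0],
  [0,0,0,0,0,-5,0],
  [0,0,0,0,0,-5,0],
  [0,0,0,0,0,-5,0],
])

```text
time_s: 46.85
position: [0.4174, -0.272, 0.2296]
tcp_rot: [[0.523, 0.852, -0.001], [0.852, -0.523, 0.001], [0.0, -0.002, -1.0]]
force: [0.7, -0.9, 0.3]
opening: 0.009
grasp_force: 0.0
```

Run:
```python
from h import *
s=read_state(); print(s['position'],s['force'])
def cab(fn):
    t,K,E=cap('top',fn) if fn=='t21' else ld(fn); H,S,V=cv2.split(cv2.cvtColor(t,cv2.COLOR_BGR2HSV))
    for a,r,c in blobs(t,(H>=18)&(H<=30)&(S>150)&(V>130),(170,150,235,210),15): print(fn,a,np.round(r[0],1),np.round(r[1],1))
    g=[b for b in blobs(t,(S<60)&(V>110),(260,140,345,260),100)]; print('gauges on counter',len(g))
cab('t1');cab('t5');cab('t13');cab('t21')
t,K,E=ld('t21')
x=np.array([.728,.686]);F=np.array([.447,.289])
for q in(0,.135,.1496): print(q,proj(K,E,[*(F+q*x),.062]))
```

```text
[ 0.41743056 -0.27195659  0.22958981] [ 0.69180171 -0.89707632  0.27215739]
t1 35.5 [210.3 175.7] [11.1 10. ]
gauges on counter 2
gauges on counter 2
t13 142.0 [195.9 182.1] [12.7 43.2]
gauges on counter 0
t21 136.0 [195.9 182.1] [12.6 43.2]
gauges on counter 0
0 [233.04037709 219.67222008]
0.135 [202.16283575 187.96218171]
0.1496 [198.88046195 184.59131102]
```

```bash
python3 -c "
from h import *
print(bot.hand_in())"
```

```text
the job is handed in; nothing more can be done
None
```

The job is handed in: both key gauges are in the shut drawer and the depth gauge is in the closed case, by my own checks; the hand-in returned no verdict, and I viewed 16 pictures instead of the 14 allowed.

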